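# Hook a stuck filter slider out of its lamp unit and lay it in the tray

### The arm

A 7-joint arm with a two-finger parallel gripper is mounted at the origin on the work surface; the furniture and walls round the work are solid. World frame = base frame: x ahead of the robot, y to its left, z up, the work surface at z = 0. Lengths are in m, angles in rad, forces in N, time in s.
With the tool pointing down it reaches from about 0.425 to 0.875 m from the base axis. Payload 4.7 kg.
Tool frame: the origin (TCP) lies midway between the tips of the shut fingers; the grasp point (between the pads) lies 19 mm behind it; z points along the fingers, y is the line along which they close (so a half turn about z gives the same grasp; the last joint's range is limited). The gripper opens to 87 mm and grips with 3 to 60 N. Pads are 19 mm wide; open, the fingers measure 117 mm over their backs; the gripper's body (75 mm by 190 mm) begins 51 mm behind the grasp point.
Start: joints at [1.26, 0.321, -0.07, 1.45, 0.023, 1.371, -0.057], TCP at [0.207, -0.616, 0.223] pointing down, gripper open.
Joint ranges: [-2.86, 2.86], [-0.3, 2.09], [-1.38, 1.24], [0.06, 2.45], [-1.56, 4.7], [0.09, 2.05], [-2.69, 2.69]. Speed limits (rad/s): [2.57, 2.57, 3.14, 3.14, 3.14, 3.14, 3.14].

### API

Orientations are given as a rotation vector (axis times angle).
In Python, from bench import ctrl gives the robot as it stands.
- The arm moves only by the shell command python3 inch.py 'ROWS' [FORCE]. ROWS is rows parted by semicolons, their numbers by spaces, 1 to 20 of them, each of 5 numbers: dx, dy, dz in m, then a turn about the tool's z in rad, then the opening from 0.0 (shut) to 1.0 (fully open); each row is the pose to reach, as a shift and turn from the pose commanded when the command began, along the tool's axes at that moment; what a row does not reach only later rows make up. A row lasts 1/10 s, in which the tool goes at most 0.05 m and 0.15 rad, less where a joint would pass 70% of its speed; a pose out of reach is approached as far as the arm can. The fingers move at their own pace and stop on an object; FORCE is the grip in N (left out, the last holds). Time passes only in rows, so rows that do not move let the fingers close. It prints the time, the measured TCP pose, the force, the opening and the grip force at its end.
- ctrl.get_state(): the state, without advancing time (a new reading comes with each control period).
- ctrl.get_image(name): name is "scene" or "top" or "wrist"; returns the picture (400x640x3 uint8, red, green, blue); there is no depth.
- ctrl.camera_model(name): a dict with "vertical_fov" (degrees; the focal length in pixels is half the picture's height over the tangent of half this angle, whatever the lens; pixels are square), "cx", "cy" (the principal point, pixels), "k1" (the pictures are not rectified: a ray, as slopes to the right and down, at radius r is drawn at 1 + k1 r^2 times it, then the intrinsics apply), "rvec" (rotation vector, rad) and "tvec" (3), from world to camera coordinates, as OpenCV has them; the wrist camera has in their place "hand_eye" (4x4, takes a point from camera to tool coordinates, whose origin is the TCP and whose axes are the flange's). Camera axes: x right, y down, z forward; pixel columns grow to the right and rows downward; lengths in m; the calibration is good to about 2 mm. A picture is of the moment at which its call begins: read the wrist's pose just before it. camera_model takes no time and is no camera call.
- ctrl.close_job(): hands the job in; it is judged then, once.
The state is a dict: "time": time; "joint_positions": joint angles; "qd": joint speeds; "joint_torque": joint torques, N m; "position": TCP position; "tool_rot": TCP orientation; "ft_force": force on the tool from outside, world axes, zero at the start; "torque": the same for the moment, N m; "grip_width": opening from 0.0 (shut) to 1.0 (fully open); "grip_force": force on a finger pad.
Only numpy, scipy, OpenCV 4.12 (cv2) and the standard library are available. Lean on these libraries where they do the work, as an engineer would, in place of code of your own. Each camera call takes 0.05 s, during which the arm holds its last target. There are 200 camera calls.

### The job

The filter slider has been pushed too far into the slot of the white lamp filter unit to be reached by hand. Take the hooked pick from its cradle, reach into the slot, feel for the eye of the slider's swivelling pull tab and gently drag the slider out until its plate stands about 3 cm out of the mouth, then put the pick back in its cradle. Then pull the slider the rest of the way out with the gripper and lay it gently, flat and filters up, in the middle of the white tray; do not force the pick, drop anything on the bench or knock anything over.

Things in the scene. Friction and masses are not known exactly. Their poses are not given: they have to be found in the camera images.
- filter_unit: Fixed white lamp filter unit, box 160 x 84 x 84 mm on a dark foot flange 176 x 100 mm, black finned lamp house behind it (to x = +112 mm), light port on top (to z = 95 mm, at x = +32 mm). Origin: centre of the box's underside on the bench, z up, x along the slot and pointing INTO it. The slot's mouth is in the face x = -80 mm, open to the bench.
- slot_mouth (a point): Middle of the lower edge of the slot's mouth; axes as the unit's. The slot is straight and level, 53 mm wide (y = -26.5 to 26.5), 22 mm high (floor z = 0, ceiling z = 22 mm here; floor 44 mm above the bench) and 154 mm deep. A leaf spring in its y+ wall, 70 mm inside, bears on the slider's edge: the slider stays where it is and takes about 2 to 8 N to slide.
- slider: Loose filter slider, 0.13 kg: aluminium plate 95 x 50 x 8 mm with two round black filter cells (green and amber glass) rising to 17 mm. Origin: centre of the plate's underside, z up, x along its length, pointing into the unit. It lies flat on the slot's floor, 1.5 mm play each side. Grip the plate across its 50 mm width near its outer end (x about -36 mm).
- slider_end (a point): Middle of the plate's outer (mouth-side) end face: x = -47.5, z = 4 mm of the slider; 40 to 53 mm inside the mouth at the start.
- tab_rivet (a point): Upright rivet of the slider's steel pull tab, at x = -41, z = 0 mm of the slider. The tab points to the mouth and swivels 0.42 rad to either side on it, stiffly; its direction is NOT measured. The tab lies 1 to 5 mm above the slot's floor, is 20 mm wide and ends 39 mm from the rivet; its eye is an opening 16 mm long and 12 mm wide, centred 26 mm from the rivet (rails 4 mm wide beside it).
- pick: Loose hooked pick, 0.07 kg: green flat-sided handle 90 mm long, 16 mm wide (y), 18 mm high (z), then a straight 5 mm round steel shaft, ending 130 mm from the handle's middle in a hook bent straight down (-z). Origin: middle of the handle on the shaft's axis; x toward the hook, z up. Grip the handle at its middle, across its 16 mm.
- pick_tip (a point): Lowest point of the pick's hook: x = 130, y = 0, z = -10.5 mm of the pick. The hook is a 5 mm round bar with a flat blunt end; the shaft's top is 13 mm above this point.
- cradle: Fixed dark steel cradle of the pick: base x = -57 to +93 mm, 56 mm wide, 5 mm thick, two uprights 6 mm thick with flared notches open at the top: at x = -35 mm (19 mm wide, floor z = 41, cheeks to 54 mm) for the handle, at x = +66 mm (9 mm wide, floor z = 47.5, cheeks to 60 mm) for the shaft. Origin on the bench below the pick's resting place, z up, x toward the hook.
- cradle_rest (a point): Where the pick's origin lies when it rests in the cradle, 50 mm above the cradle's origin; the pick's axes then agree with the cradle's.
- tray: Fixed white tray, 140 mm (x) x 190 mm (y), 15 mm high, walls and floor 3 mm, blue liner. Origin: centre of its underside on the bench, z up.
- tray_in (a point): Centre of the tray's inner floor, 3 mm above the bench.
- oil_bottle: Bystander: small brown oil bottle, 27 mm across, 61 mm high, standing; origin at the centre of its underside, z up.
- spare_objective: Bystander: white microscope objective, 26 mm across, 46 mm high, standing; origin at the centre of its underside, z up.
- cube: Bystander: black filter cube 39 x 34 x 38 mm; origin at the centre of its underside, z up.

How it is judged:
By the outcome, as a careful person would: the job done as asked, in the order asked, and still so for the second after the job is handed in, with the robot touching nothing.
It also fails if it takes over 72 s, if anything falls off the work surface, if the arm or the gripper's body presses on something with over 40 N, if the wrist force passes 120 N, or if a joint passes its speed limit or range.

## Working session

There is one attempt and no reset: what is moved stays moved. The work goes in short steps, Python scripts to look and compute and a shell command to move; the robot and the scene stay as the last step left them, time stands still between calls to the robot, and variables do not carry over. Pictures are saved under pics/ and viewed, at most 10 in all, crops included, and the job is handed in when it is done.

```bash
ls; mkdir -p pics; python3 - <<'E'
from bench import ctrl
import cv2,numpy as np
s=ctrl.get_state();print(s)
for n in("scene","top","wrist"):
    im=ctrl.get_image(n);cv2.imwrite(f"pics/{n}0.png",im[:,:,::-1]);print(n,ctrl.camera_model(n))
E
```

```text
bench.py
inch.py
pics
{'time': 0.0, 'joint_positions': array([ 1.2601126 ,  0.32182558, -0.0700862 ,  1.45168849,  0.02257719,
        1.37078668, -0.05690714]), 'qd': array([-0.00093051,  0.00087901,  0.0007455 ,  0.00018143,  0.00011782,
        0.00020348, -0.00088955]), 'joint_torque': array([ 4.98676254e-04, -4.91289675e+01, -4.03712187e-01, -3.12531531e+01,
       -6.38311403e-02,  4.38601209e-02,  1.63949699e-04]), 'position': array([ 0.2072006 , -0.6155021 ,  0.22145307]), 'tool_rot': array([-3.09839714e+00, -5.07657267e-01,  6.04781311e-04]), 'ft_force': array([ 0.04434796, -0.38307314,  0.3892533 ]), 'torque': array([ 0.00235369, -0.05132015, -0.00350376]), 'grip_force': 0.0, 'grip_width': 1.0006592968902275}
scene {'vertical_fov': 48.41254631508358, 'cx': 317.340515234524, 'cy': 202.0093855602238, 'k1': -0.10645524239837678, 'rvec': array([ 1.52764199, -1.94517636,  0.88666902]), 'tvec': array([0.33816524, 0.32133723, 0.64580168])}
top {'vertical_fov': 44.26072900837428, 'cx': 321.2291708413774, 'cy': 197.4789974257129, 'k1': 0.03128109600401045, 'rvec': array([ 2.12113403, -2.17582468,  0.12013257]), 'tvec': array([0.23746497, 0.44339923, 1.06645954])}
wrist {'vertical_fov': 61.84072875050385, 'cx': 317.0632334638358, 'cy': 204.69977846429683, 'k1': -0.05195846363733992, 'hand_eye': array([[-3.39665867e-04, -9.58549627e-01, -2.84925425e-01,
         7.87322059e-02],
       [ 9.99999830e-01, -1.90254580e-04, -5.52064991e-04,
        -2.86693472e-05],
       [ 4.74973324e-04, -2.84925564e-01,  9.58549528e-01,
        -1.62441671e-01],
       [ 0.00000000e+00,  0.00000000e+00,  0.00000000e+00,
         1.00000000e+00]])}
```

View pics/top0.png

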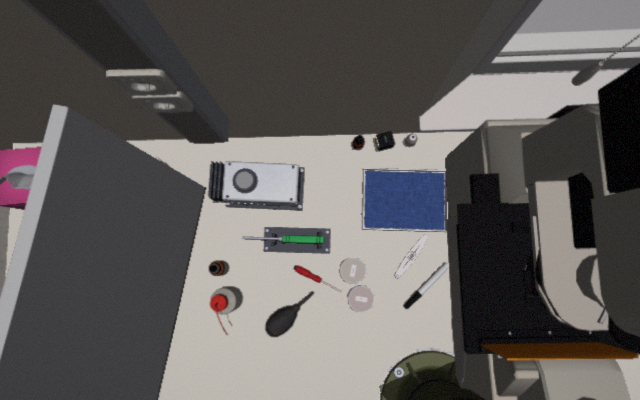

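View pics/scene0.png

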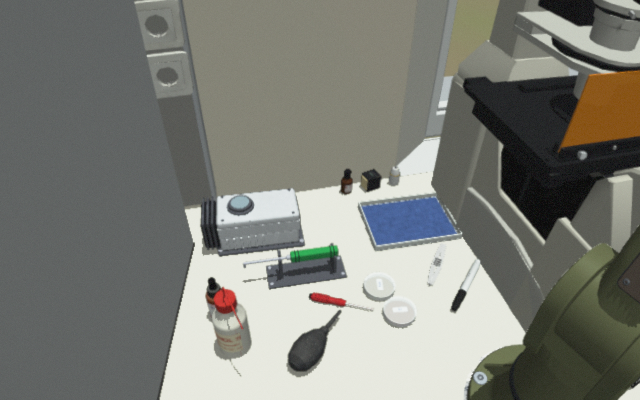

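The top picture shows the unit's box (222-303, 160-205) with its mouth face to the right, the pick on its cradle (245-325, 240) with the hook to the left, and the tray (362-446, 168-231). The scene view agrees with this layout.

```bash
cat > h.py <<'E'
from bench import ctrl
import cv2,numpy as np
from scipy.spatial.transform import Rotation as R
def cam(n,pose=None):
    m=ctrl.camera_model(n);f=200/np.tan(np.radians(m['vertical_fov']/2))
    K=np.array([[f,0,m['cx']],[0,f,m['cy']],[0,0,1]]);D=np.array([m['k1'],0,0,0,0])
    if n=='wrist':
        p,rv=pose;T=np.eye(4);T[:3,:3]=R.from_rotvec(rv).as_matrix();T[:3,3]=p
        T=np.linalg.inv(T@m['hand_eye']);rv=R.from_matrix(T[:3,:3]).as_rotvec();t=T[:3,3]
    else: rv,t=m['rvec'],m['tvec']
    return K,D,np.array(rv),np.array(t)
def ray(c,uv):
    K,D,rv,t=c;Rm=R.from_rotvec(rv).as_matrix()
    p=cv2.undistortPoints(np.array(uv,float).reshape(-1,1,2),K,D)[:,0]
    return -Rm.T@t, np.c_[p,np.ones(len(p))]@Rm
def plane(c,uv,z):
    o,d=ray(c,uv);return o+d*((z-o[2])/d[:,2])[:,None]
def proj(c,P): return cv2.projectPoints(np.array(P,float).reshape(-1,3),c[2],c[3],c[0],c[1])[0][:,0]
E
python3 - <<'E'
from h import *
np.set_printoptions(precision=4,suppress=True)
c=cam('top');im=cv2.imread('pics/top0.png');h=cv2.cvtColor(im,cv2.COLOR_BGR2HSV)
def show(n,m,z):
    cs=cv2.findContours(m.astype(np.uint8),0,2)[0];k=max(cs,key=cv2.contourArea)
    b=cv2.minAreaRect(k);p=cv2.boxPoints(b);print(n,cv2.contourArea(k),p.tolist());q=plane(c,p,z)
    print(q,q.mean(0)); e=[np.linalg.norm(q[1]-q[0]),np.linalg.norm(q[2]-q[1])];print(e,[np.arctan2(*(q[i+1]-q[i])[1::-1]) for i in(0,1)])
show('green',(abs(h[...,0].astype(int)-65)<15)&(h[...,1]>120)&(h[...,2]>60),.059)
show('tray',(abs(h[...,0].astype(int)-112)<14)&(h[...,1]>100)&(h[...,2]>50),.003)
print(plane(c,[[222,160],[303,160]],.084))
a=cv2.resize(im[140:270,200:340],None,fx=5.5,fy=4.5*5.5/4.5*.83,interpolation=2);cv2.imwrite('pics/a.png',cv2.resize(im[145:265,200:345],None,fx=5,fy=5,interpolation=2))
E
```

```text
green 247.0 [[281.9761047363281, 241.74118041992188], [282.2079162597656, 234.55511474609375], [323.1975402832031, 235.87734985351562], [322.9657287597656, 243.06341552734375]]
[[0.352  0.3123 0.059 ]
 [0.3674 0.3116 0.059 ]
 [0.3623 0.2235 0.059 ]
 [0.347  0.2244 0.059 ]] [0.3572 0.268  0.059 ]
[np.float64(0.015409579316250744), np.float64(0.08826812758356439)] [np.float64(-0.046282007348642795), np.float64(-1.6283601805375743)]
tray 4228.0 [[364.2952880859375, 226.66555786132812], [365.89154052734375, 170.796875], [444.57012939453125, 173.04483032226562], [442.973876953125, 228.91351318359375]]
[[ 0.3836  0.1306  0.003 ]
 [ 0.5118  0.1224  0.003 ]
 [ 0.5016 -0.0567  0.003 ]
 [ 0.3741 -0.046   0.003 ]] [0.4428 0.0376 0.003 ]
[np.float64(0.12849332897341004), np.float64(0.17943422226219014)] [np.float64(-0.06393627441128026), np.float64(-1.6279170978554969)]
[[0.5291 0.4361 0.084 ]
 [0.5243 0.2624 0.084 ]]
```

View pics/a.png

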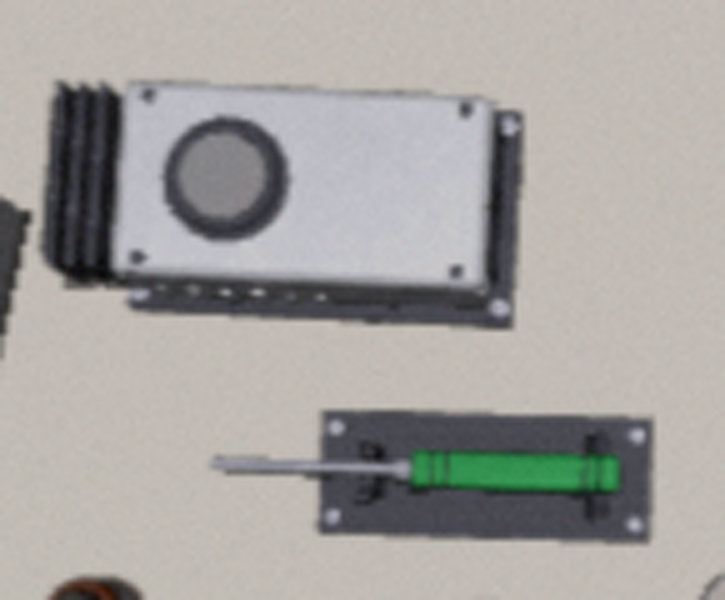

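Crop: the unit's top corners are near TL(130,83), TR(493,100), BR(487,287), BL(113,272). The cradle base is (320-650, 410-540), the hook end is at (215,463), and the handle spans 412-620 at row 470.

```bash
python3 - <<'E'
from h import *
np.set_printoptions(precision=4,suppress=True)
for n in('top','scene'):
    c=cam(n); print(n,-R.from_rotvec(c[2]).as_matrix().T@c[3]);print(proj(c,[[0,0,0],[0,0,.3],[.207,-.616,.22],[.207,-.616,.4],[.5,-.5,.25],[.6,-.2,.25],[.65,0,.25],[.55,.25,.25],[.36,.27,.05]]))
c=cam('top')
f=lambda u:np.array(u,float)/5+[200,145]
print('unit',plane(c,f([[130,83],[493,100],[487,287],[113,272]]),.084))
q=plane(c,f([[322,411],[652,420],[648,542],[319,532]]),.005);print('cradle',q,q.mean(0),np.arctan2(*(q[0]-q[1])[1::-1]),np.arctan2(*(q[3]-q[2])[1::-1]))
print('hook',plane(c,f([[213,463]]),.050),'flange',plane(c,f([[522,112],[513,327],[130,308]]),.003))
E
```

```text
top [0.3102 0.2111 1.1178]
[[431.497  403.3732]
 [471.5936 459.8174]
 [815.7324 311.1499]
 [952.4126 326.0226]
 [735.0942 141.6858]
 [553.9331  92.7045]
 [440.369   69.9224]
 [304.6447 127.3736]
 [301.8349 237.7101]]
scene [-0.1861  0.3959  0.6658]
[[537.361  411.081 ]
 [631.5901 290.3839]
 [759.4085 166.1866]
 [799.2831  89.4111]
 [629.0148  85.3913]
 [493.9442  74.6003]
 [401.7754  72.3602]
 [298.8702 106.9838]
 [312.1267 253.1813]]
unit [[0.5253 0.4276 0.084 ]
 [0.5137 0.272  0.084 ]
 [0.4332 0.2761 0.084 ]
 [0.4439 0.4348 0.084 ]]
cradle [[0.388  0.3569 0.005 ]
 [0.3801 0.2075 0.005 ]
 [0.3254 0.2107 0.005 ]
 [0.3335 0.3588 0.005 ]] [0.3568 0.2835 0.005 ] 1.517897559075386 1.515656978138272
hook [[0.3635 0.3986 0.05  ]] flange [[0.5237 0.2635 0.003 ]
 [0.4242 0.2697 0.003 ]
 [0.4375 0.4445 0.003 ]]
```

View pics/wrist0.png

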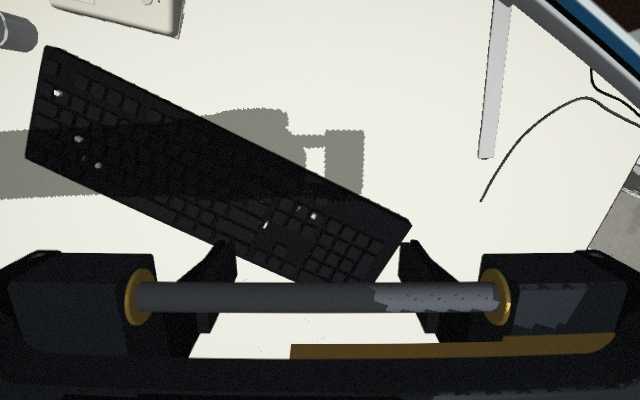

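The wrist view shows only a keyboard by the start pose. The top and scene views show a big cream and black instrument (stage, orange shield) between the start and the work area, so I'll triangulate it before sweeping past.

```bash
python3 - <<'E'
from h import *
np.set_printoptions(precision=3,suppress=True)
ct,cs=cam('top'),cam('scene')
def tri(a,b):
    o1,d1=ray(ct,[a]);o2,d2=ray(cs,[b]);A=np.c_[d1[0],-d2[0]];s=np.linalg.lstsq(A,o2-o1,rcond=None)[0]
    p,q=o1+s[0]*d1[0],o2+s[1]*d2[0];return (p+q)/2,np.linalg.norm(p-q)
print(tri((487,345),(562,150)),tri((458,208),(465,85)),tri((490,350),(550,172)))
a=cv2.imread('pics/top0.png')[80:400,420:640];b=cv2.imread('pics/scene0.png')[0:320,420:640]
cv2.imwrite('pics/b.png',cv2.resize(np.hstack([a,b]),None,fx=1.8,fy=1.8,interpolation=2))
E
```

```text
(array([ 0.181, -0.018,  0.357]), np.float64(0.0027784675128317373)) (array([0.387, 0.01 , 0.349]), np.float64(0.002464178436421401)) (array([ 0.175, -0.021,  0.327]), np.float64(0.025097640059209766))
```

View pics/b.png

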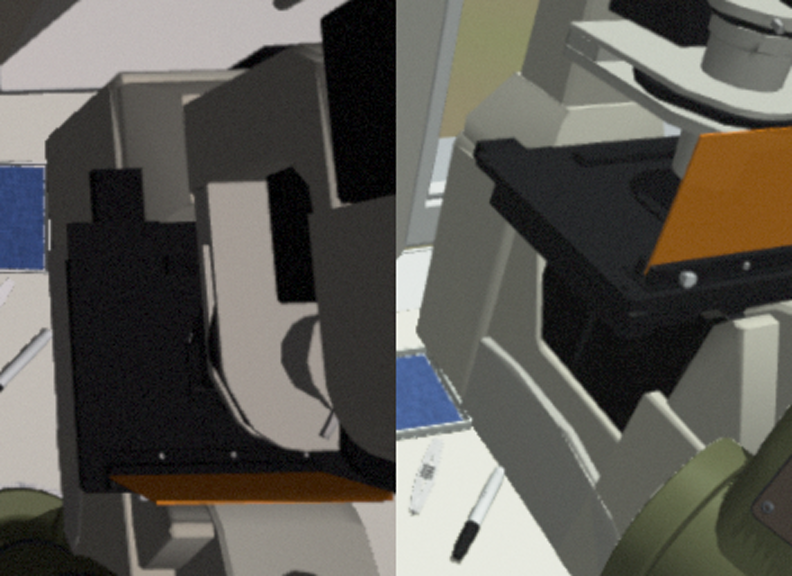

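The instrument stands at x 0.17-0.6, y < 0.01 and is well over 0.4 m tall, so it blocks the direct front sweep. A small test move will show which way joint 1 turns.

```bash
python3 inch.py '-0.03 0 -0.03 0 1'; python3 - <<'E'
from h import *
s=ctrl.get_state();print(s['joint_positions'],s['time'],s['position'])
E
```

```text
time: 0.25
position: [0.184, -0.6212, 0.2475]
tool_rot: [-3.088, -0.52, -0.004]
ft_force: [0.9, 0.1, 0.2]
grip_width: 0.997
grip_force: 0.0
[ 1.29073152  0.31436801 -0.05980392  1.40951503  0.01446804  1.4278268
 -0.00563359] 0.25 [ 0.18395905 -0.62124167  0.24754632]
```

Joint 1 only reaches the work area by the front sweep, so I must pass over the instrument. I need its height and how high the arm can go.

```bash
python3 - <<'E'
from h import *
np.set_printoptions(precision=3,suppress=True)
ct,cs=cam('top'),cam('scene')
print('horizon',proj(cs,[[50,-50,.666],[50,-20,.666],[50,-90,.666]]))
def tri(a,b):
    a=np.array(a)/1.8+[420,80];b=np.array([b[0]-396,b[1]])/1.8+[420,0]
    o1,d1=ray(ct,[a]);o2,d2=ray(cs,[b]);A=np.c_[d1[0],-d2[0]];s=np.linalg.lstsq(A,o2-o1,rcond=None)[0]
    p,q=o1+s[0]*d1[0],o2+s[1]*d2[0];return (p+q)/2,np.linalg.norm(p-q)
print('arm corner',tri((207,183),(570,30)),tri((185,98),(520,75)),tri((118,75),(520,75)),tri((325,50),(610,5)))
E
python3 inch.py '-.05 0 -.05 0 1;-.1 0 -.1 0 1;-.1 0 -.15 0 1;-.1 0 -.2 0 1;-.1 0 -.25 0 1;-.1 0 -.3 0 1;-.1 0 -.35 0 1;-.1 0 -.35 0 1'
python3 - <<'E'
from h import *
s=ctrl.get_state();print(s['joint_positions'],s['time'],s['position'])
a=ctrl.get_image('scene');b=ctrl.get_image('top');w=ctrl.get_image('wrist')
cv2.imwrite('pics/c.png',cv2.resize(np.vstack([np.hstack([a,b]),np.hstack([w,w])])[:,:,::-1],(800,500),interpolation=cv2.INTER_AREA))
E
```

```text
horizon [[ 622.501 -127.006]
 [ 396.416 -153.083]
 [ 763.866  -69.196]]
arm corner (array([ 0.41 , -0.071,  0.448]), np.float64(0.00012474064196777706)) (array([ 0.494, -0.09 ,  0.373]), np.float64(0.0012638426932833303)) (array([ 0.502, -0.06 ,  0.373]), np.float64(0.058859130207394465)) (array([ 0.51 , -0.181,  0.435]), np.float64(0.015201416195156515))
time: 1.05
position: [0.0811, -0.6447, 0.5714]
tool_rot: [3.049, 0.494, -0.007]
ft_force: [-0.4, -0.8, -0.4]
grip_width: 1.0
grip_force: 0.0
[ 1.30415451  0.41573765  0.20605464  0.62657703 -0.0929195   2.05232201
  0.19631111] 1.05 [ 0.08109443 -0.64467314  0.57144197]
```

View pics/c.png

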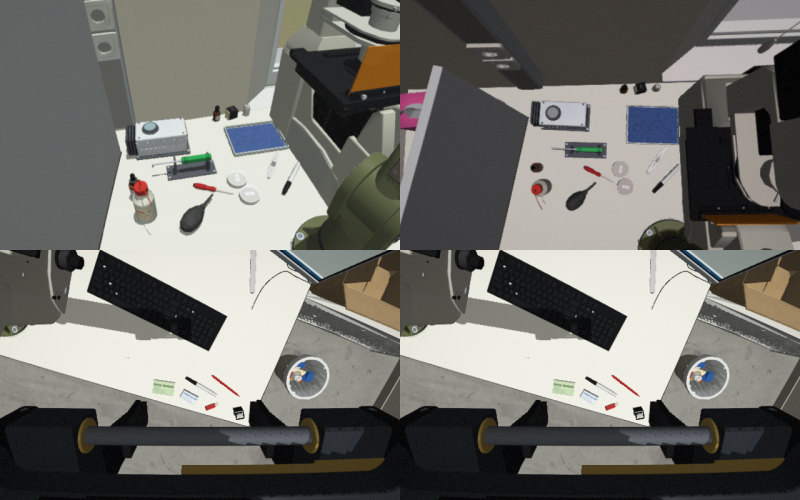

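The top-left scene view and the lower wrist view show the arm now high at the keyboard side. Scope eyepieces appear at the left of the wrist view (60,270). I'll draw in and photograph the scope at full resolution.

```bash
python3 - <<'E'
from h import *
s=ctrl.get_state();w=ctrl.get_image('wrist');cv2.imwrite('pics/w1.png',w[:,:,::-1]);np.save('w1.npy',np.r_[s['position'],s['tool_rot']])
E
python3 inch.py '.04 -.03 -.01 0 1;.08 -.06 -.02 0 1;.12 -.09 -.03 0 1;.14 -.12 -.03 0 1;.14 -.14 -.03 0 1;.14 -.14 -.03 0 1'
python3 - <<'E'
from h import *
s=ctrl.get_state();print(s['joint_positions'],s['time'],s['position'])
w=ctrl.get_image('wrist');cv2.imwrite('pics/w2.png',w[:,:,::-1]);np.save('w2.npy',np.r_[s['position'],s['tool_rot']])
a=cv2.imread('pics/w1.png')[:280,:330];b=w[:330,:460,::-1]
o=np.zeros((330,790,3),np.uint8);o[:280,:330]=a;o[:,330:]=b;cv2.imwrite('pics/d.png',o)
E
```

```text
time: 1.85
position: [0.171, -0.4618, 0.5906]
tool_rot: [3.055, 0.507, -0.003]
ft_force: [-0.2, -0.5, 1.1]
grip_width: 1.001
grip_force: 0.0
[ 1.04918943  0.04676886  0.1110592   1.03290527  0.00874652  2.01921102
 -0.07767813] 1.85 [ 0.1709916  -0.46181498  0.59064091]
```

View pics/d.png

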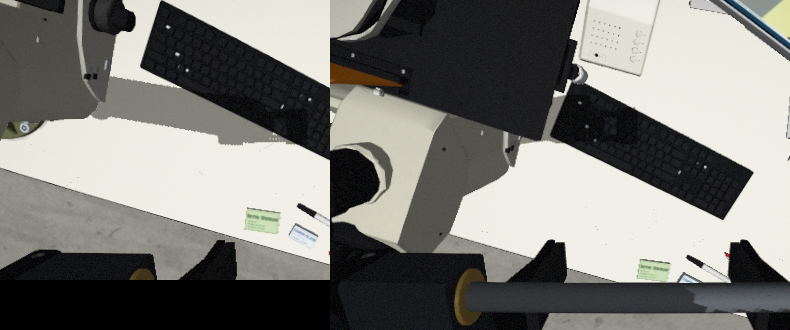

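The second wrist frame shows the black stage (330-580, 0-140), the orange shield edge (370,75), the cream body with black eyepiece (355,180), and a grey condenser arm at the upper left (350,30). Feature triangulation between two wrist views will give heights numerically.

```bash
python3 inch.py '.02 -.03 -.01 0 1;.04 -.05 -.02 0 1;.04 -.05 -.02 0 1'
cat > st.py <<'E'
from h import *
import sys
np.set_printoptions(precision=3,suppress=True)
def P(n):
    p=np.load(n+'.npy');return cam('wrist',(p[:3],p[3:]))
def stereo(a,b):
    ia,ib=[cv2.imread(f'pics/{n}.png',0) for n in(a,b)];ia,ib=[cv2.createCLAHE(4).apply(i) for i in(ia,ib)]
    S=cv2.SIFT_create(3000,contrastThreshold=.01);ka,da=S.detectAndCompute(ia[:240],None);kb,db=S.detectAndCompute(ib[:240],None)
    m=[x for x,y in cv2.BFMatcher().knnMatch(da,db,2) if x.distance<.8*y.distance]
    ua=np.array([ka[x.queryIdx].pt for x in m]);ub=np.array([kb[x.trainIdx].pt for x in m])
    o1,d1=ray(P(a),ua);o2,d2=ray(P(b),ub);out=[]
    for i in range(len(m)):
        s=np.linalg.lstsq(np.c_[d1[i],-d2[i]],o2-o1,rcond=None)[0]
        p,q=o1+s[0]*d1[i],o2+s[1]*d2[i]
        if np.linalg.norm(p-q)<.004 and s[0]>.1: out.append(np.r_[(p+q)/2,ub[i]])
    return np.array(out)
def grab(n):
    s=ctrl.get_state();print(s['time'],s['position'],s['joint_positions']);w=ctrl.get_image('wrist');cv2.imwrite(f'pics/{n}.png',w[:,:,::-1]);np.save(n+'.npy',np.r_[s['position'],s['tool_rot']])
if __name__=='__main__':
    if len(sys.argv)>3: grab(sys.argv[2])
    o=stereo(sys.argv[1],sys.argv[2]);o=o[o[:,2]>.15];o=o[np.argsort(-o[:,2])];print(len(o));print(o[::max(1,len(o)//45)])
E
python3 st.py w2 w3 g
```

```text
time: 2.2
position: [0.1945, -0.4024, 0.6072]
tool_rot: [3.051, 0.508, -0.0]
ft_force: [-0.7, -0.1, 1.1]
grip_width: 0.999
grip_force: 0.0
2.2 [ 0.195 -0.402  0.607] [ 1.033 -0.031  0.014  1.074  0.02   2.053 -0.185]
33
[[  0.223  -0.183   0.439  95.836  85.898]
 [  0.13   -0.198   0.419 106.713 179.344]
 [  0.063  -0.179   0.381 100.611 218.136]
 [  0.067  -0.184   0.379 105.869 215.633]
 [  0.06   -0.185   0.376 106.362 220.912]
 [  0.168  -0.162   0.367 105.657 129.715]
 [  0.189  -0.181   0.361 127.906 116.374]
 [  0.189  -0.181   0.361 127.906 116.374]
 [  0.166  -0.166   0.36  112.289 130.966]
 [  0.267  -0.356   0.36  290.349  99.059]
 [  0.165  -0.237   0.353 172.362 149.488]
 [  0.197  -0.173   0.351 126.617 107.967]
 [  0.246  -0.186   0.351 144.963  70.051]
 [  0.158  -0.214   0.341 157.    148.061]
 [  0.115  -0.219   0.322 159.795 177.852]
 [  0.115  -0.219   0.322 159.795 177.852]
 [  0.115  -0.219   0.322 159.795 177.852]
 [  0.156  -0.523   0.301 376.154 210.656]
 [  0.421  -0.53    0.245 438.026  38.071]
 [  0.392  -0.564   0.238 448.34   66.057]
 [  0.461  -0.654   0.232 514.352  44.791]
 [  0.319  -0.349   0.231 297.881  65.641]
 [  0.379  -0.756   0.231 544.395 117.636]
 [  0.14   -0.479   0.218 338.353 197.018]
 [  0.414  -0.726   0.207 528.799  91.679]
 [  0.406  -0.622   0.198 472.036  73.516]
 [  0.437  -0.547   0.194 438.026  38.071]
 [  0.159  -0.399   0.186 297.671 168.321]
 [  0.416  -0.801   0.17  550.11  105.646]
 [  0.415  -0.78    0.169 540.339 102.177]
 [  0.394  -0.807   0.161 544.395 117.636]
 [  0.341  -1.028   0.159 617.508 180.442]
 [  0.411  -0.822   0.154 551.809 111.913]]
```

Eyepiece body and shield reach only z ≈ 0.44, so there is clearance at z 0.6. I'll continue along the front side.

```bash
python3 inch.py '.003 -.035 0 0 1;.006 -.07 0 0 1;.008 -.1 0 0 1;.008 -.1 0 0 1'; python3 st.py w3 w4 g | head -30
```

```text
time: 2.65
position: [0.1672, -0.3071, 0.5976]
tool_rot: [3.046, 0.494, -0.001]
ft_force: [0.2, -0.8, 0.6]
grip_width: 1.003
grip_force: 0.0
2.65 [ 0.167 -0.307  0.598] [ 1.393 -0.241 -0.283  1.267 -0.056  2.053 -0.161]
17
[[  0.107  -0.174   0.496 134.985 224.337]
 [  0.117  -0.169   0.429 162.837 191.984]
 [  0.192  -0.133   0.404 151.453 106.85 ]
 [  0.104  -0.164   0.39  169.45  192.332]
 [  0.098  -0.155   0.382 162.837 191.984]
 [  0.065  -0.183   0.377 182.624 224.469]
 [  0.077  -0.188   0.365 191.404 213.379]
 [  0.189  -0.179   0.355 207.155 120.147]
 [  0.189  -0.179   0.355 207.155 120.147]
 [  0.189  -0.179   0.355 207.155 120.147]
 [  0.197  -0.173   0.35  205.181 111.969]
 [  0.33   -0.342   0.346 378.18   45.029]
 [  0.141  -0.096   0.336 136.894 136.45 ]
 [  0.46   -0.653   0.234 573.487  47.298]
 [  0.406  -0.34    0.218 375.553   7.767]
 [  0.415  -0.799   0.172 599.282 107.043]
 [  0.417  -0.786   0.16  589.119 103.596]]
```

View pics/w4.png

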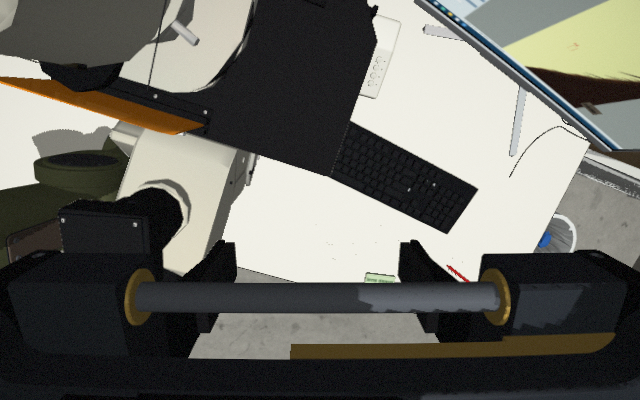

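The wrist view shows the eyepiece with a black box on it at (60-150,205-250), the shield (0-210,80-130), and the condenser arm with a grey head at the upper left (0-160,0-65). I'll make a short baseline move and track corners to get their heights.

```bash
python3 inch.py '0 -.03 0 0 1;0 -.03 0 0 1'
cat > lk.py <<'E'
from st import *
a,b=sys.argv[1:3];xm=int(sys.argv[3]);grab(b)
ia,ib=[cv2.createCLAHE(3).apply(cv2.imread(f'pics/{n}.png',0)) for n in(a,b)]
m=np.zeros_like(ia);m[:252,:xm]=255
u=cv2.goodFeaturesToTrack(ia,80,.01,12,mask=m);v,s,_=cv2.calcOpticalFlowPyrLK(ia,ib,u,None,winSize=(25,25),maxLevel=4)
w,s2,_=cv2.calcOpticalFlowPyrLK(ib,ia,v,None,winSize=(25,25),maxLevel=4)
ok=(s*s2)[:,0].astype(bool)&(np.linalg.norm(w-u,axis=2)[:,0]<1);u,v=u[ok][:,0],v[ok][:,0]
o1,d1=ray(P(a),u);o2,d2=ray(P(b),v);r=[]
for i in range(len(u)):
    s=np.linalg.lstsq(np.c_[d1[i],-d2[i]],o2-o1,rcond=None)[0];p,q=o1+s[0]*d1[i],o2+s[1]*d2[i]
    if np.linalg.norm(p-q)<.004 and s[0]>.05:r.append(np.r_[(p+q)/2,u[i]])
r=np.array(r);r=r[np.argsort(-r[:,2])];print(r[r[:,2]>.3][:int(sys.argv[4])])
E
python3 lk.py w4 w5 300 40
```

```text
time: 2.9
position: [0.1585, -0.2815, 0.5911]
tool_rot: [3.044, 0.496, 0.004]
ft_force: [-0.5, -0.1, -0.3]
grip_width: 1.0
grip_force: 0.0
2.9 [ 0.158 -0.282  0.591] [ 1.312 -0.3   -0.22   1.326 -0.056  2.052 -0.175]
[[  0.236  -0.186   0.652  10.     25.   ]
 [  0.225  -0.167   0.577  88.     66.   ]
 [  0.229  -0.179   0.531 151.     71.   ]
 [  0.229  -0.157   0.525 121.     63.   ]
 [  0.219  -0.154   0.519 119.     76.   ]
 [  0.259  -0.196   0.509 198.     39.   ]
 [  0.106  -0.174   0.496 135.    225.   ]
 [  0.091  -0.112   0.492  62.    219.   ]
 [  0.06   -0.115   0.491  63.    251.   ]
 [  0.107  -0.183   0.49  149.    224.   ]
 [  0.267  -0.177   0.486 185.     27.   ]
 [  0.098  -0.107   0.479  66.    205.   ]
 [  0.235  -0.2     0.466 211.     81.   ]
 [  0.074  -0.189   0.461 162.    249.   ]
 [  0.223  -0.186   0.454 196.     90.   ]
 [  0.26   -0.212   0.453 236.     56.   ]
 [  0.241  -0.207   0.453 225.     77.   ]
 [  0.276  -0.214   0.452 244.     38.   ]
 [  0.084  -0.13    0.441 113.    213.   ]
 [  0.059  -0.096   0.406  96.    215.   ]
 [  0.076  -0.108   0.389 116.    199.   ]
 [  0.098  -0.139   0.377 151.    187.   ]
 [  0.091  -0.172   0.377 178.    201.   ]
 [  0.098  -0.153   0.374 164.    190.   ]
 [  0.077  -0.115   0.372 130.    196.   ]
 [  0.162  -0.087   0.372 118.    120.   ]
 [  0.167  -0.158   0.367 182.    133.   ]
 [  0.081  -0.096   0.362 119.    186.   ]
 [  0.144  -0.059   0.357  98.    127.   ]
 [  0.181  -0.175   0.353 203.    125.   ]
 [  0.195  -0.173   0.352 205.    113.   ]
 [  0.106  -0.083   0.348 117.    161.   ]
 [  0.114  -0.094   0.344 129.    157.   ]
 [  0.131  -0.095   0.34  133.    144.   ]
 [  0.138  -0.213   0.338 228.    167.   ]
 [  0.123  -0.045   0.304 108.    136.   ]]
```

```bash
cat > lk2.py <<'E'
from st import *
a,b,x0,x1,y0,y1=sys.argv[1],sys.argv[2],*map(int,sys.argv[3:7])
ia,ib=[cv2.createCLAHE(6,(16,16)).apply(cv2.imread(f'pics/{n}.png',0)) for n in(a,b)]
m=np.zeros_like(ia);m[y0:y1,x0:x1]=255
u=cv2.goodFeaturesToTrack(ia,60,.002,7,mask=m)
for W in(15,31):
    v,s,_=cv2.calcOpticalFlowPyrLK(ia,ib,u,None,winSize=(W,W),maxLevel=4);w,_,_=cv2.calcOpticalFlowPyrLK(ib,ia,v,None,winSize=(W,W),maxLevel=4)
    g=np.linalg.norm(w-u,axis=2)[:,0]<.7;U,V=u[g][:,0],v[g][:,0]
    o1,d1=ray(P(a),U);o2,d2=ray(P(b),V)
    for i in range(len(U)):
        s=np.linalg.lstsq(np.c_[d1[i],-d2[i]],o2-o1,rcond=None)[0];p,q=o1+s[0]*d1[i],o2+s[1]*d2[i];e=np.linalg.norm(p-q)
        if e<.006:print(W,(p+q)/2,round(e,4),U[i],V[i]-U[i])
E
python3 lk2.py w4 w5 0 190 0 80
```

```text
15 [ 0.219 -0.153  0.517] 0.0018 [119.  76.] [36.253  1.082]
15 [ 0.267 -0.18   0.49 ] 0.0027 [187.  27.] [34.291 -6.296]
15 [ 0.229 -0.157  0.525] 0.0004 [121.  63.] [37.747 -1.586]
15 [ 0.26  -0.178  0.495] 0.0023 [180.  35.] [34.782 -5.75 ]
15 [ 0.225 -0.165  0.577] 0.0001 [85. 66.] [47.176 -2.967]
15 [ 0.22  -0.149  0.52 ] 0.0011 [111.  73.] [36.462 -0.088]
15 [ 0.216 -0.148  0.525] 0.0004 [105.  79.] [36.678 -1.155]
15 [ 0.217 -0.141  0.553] 0.001 [67. 72.] [39.457 -4.587]
15 [ 0.236 -0.185  0.65 ] 0.0003 [11. 26.] [ 75.286 -11.662]
15 [ 0.215 -0.144  0.527] 0.0 [97. 79.] [36.474 -1.957]
15 [ 0.191 -0.05   0.471] 0.0006 [18. 77.] [26.094 -1.239]
15 [ 0.244 -0.162  0.552] 0.0022 [110.  32.] [44.125  0.549]
15 [ 0.23  -0.164  0.575] 0.0009 [87. 54.] [47.422 -1.822]
15 [ 0.227 -0.153  0.529] 0.0005 [112.  64.] [38.104 -1.459]
15 [ 0.224 -0.152  0.533] 0.0004 [105.  67.] [38.484 -1.592]
31 [ 0.219 -0.154  0.518] 0.0015 [119.  76.] [36.377  0.731]
31 [ 0.268 -0.178  0.484] 0.0025 [187.  27.] [33.689 -5.895]
31 [ 0.228 -0.153  0.517] 0.0015 [121.  63.] [36.743  0.382]
31 [ 0.222 -0.145  0.543] 0.0005 [85. 66.] [38.943 -3.495]
31 [ 0.22  -0.15   0.522] 0.001 [111.  73.] [36.809 -0.321]
31 [ 0.216 -0.15   0.528] 0.0003 [105.  79.] [37.137 -1.285]
31 [ 0.236 -0.187  0.653] 0.0006 [11. 26.] [ 76.908 -13.264]
31 [ 0.214 -0.142  0.523] 0.0004 [97. 79.] [35.921 -1.25 ]
31 [ 0.197 -0.078  0.482] 0.0007 [42. 79.] [28.328 -0.851]
31 [ 0.191 -0.05   0.471] 0.0006 [18. 77.] [26.168 -1.21 ]
31 [ 0.244 -0.162  0.554] 0.0014 [110.  32.] [44.283 -0.98 ]
31 [ 0.247 -0.164  0.551] 0.0015 [116.  28.] [44.039 -0.949]
31 [ 0.23  -0.165  0.576] 0.0004 [87. 54.] [47.415 -2.833]
31 [ 0.226 -0.149  0.52 ] 0.0013 [112.  64.] [36.777  0.006]
31 [ 0.223 -0.148  0.527] 0.0004 [105.  67.] [37.386 -1.602]
31 [ 0.245 -0.155  0.551] 0.0024 [101.  27.] [43.537  0.654]
```

```bash
python3 - <<'E'
import cv2,numpy as np
g=lambda n,r,c:cv2.imread(f'pics/{n}.png')[r[0]:r[1],c[0]:c[1]]
e=lambda i:cv2.convertScaleAbs(255*(i/255.)**.55)
a=cv2.resize(g('w5',(0,200),(0,320)),(480,300));b=cv2.resize(g('w4',(0,200),(0,320)),(480,300))
t=cv2.resize(g('top0',(60,400),(460,640)),(318,600))
cv2.imwrite('pics/e.png',e(np.hstack([np.vstack([a,b]),t])))
E
```

```text
(no output)
```

View pics/e.png

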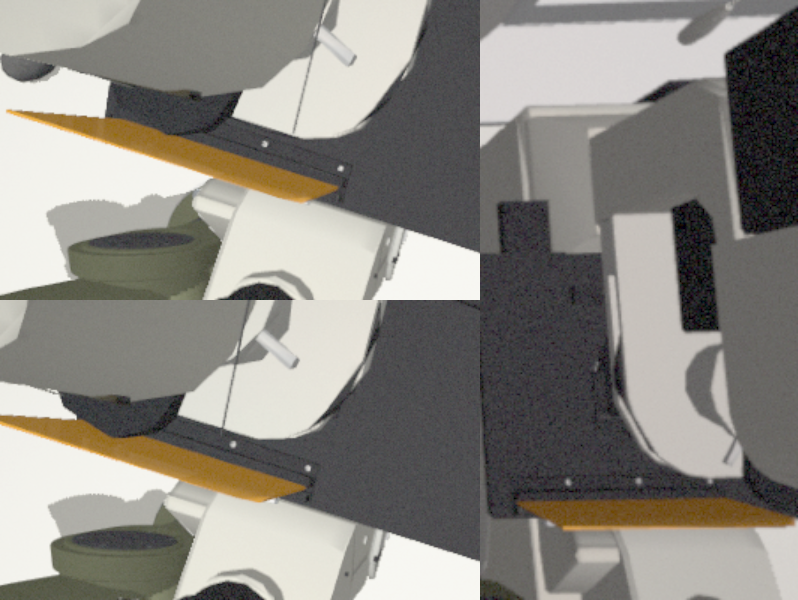

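The brightened frames show the scope's upper arm: its top edge is visible at left (13-87, 0-37 in w5), at z ≈ 0.65. That is above the 0.607 I can reach with the tool straight down. At the reach limit, though, the solver left a slight outward tilt, which may give extra height, so I'll test that.

```bash
for i in 1 2 3; do python3 inch.py '0 .01 -.05 0 1' | grep -E 'pos|rot'; done; python3 -c "
from h import *
s=ctrl.get_state();print(s['joint_positions'],s['position'],s['time'],R.from_rotvec(s['tool_rot']).as_matrix()[:,2])"
```

```text
position: [0.1656, -0.2965, 0.6101]
tool_rot: [3.014, 0.495, 0.02]
position: [0.1711, -0.3101, 0.6314]
tool_rot: [2.976, 0.489, 0.04]
position: [0.1751, -0.3208, 0.6517]
tool_rot: [2.94, 0.483, 0.058]
[ 1.39174457 -0.22556138 -0.27838478  1.13964528 -0.05851042  2.05201429
 -0.16162928] [ 0.17513597 -0.3207543   0.65174922] 3.25 [ 0.06413498 -0.15270591 -0.98618842]
```

Pushing against the limit tilts the tool outward and gains height. A bit more will clear the scope's upper arm.

```bash
for i in 1 2 3 4; do python3 inch.py '0 0 -.05 0 1' | grep -E 'pos|rot'; done; python3 -c "
from h import *
s=ctrl.get_state();print(s['joint_positions'],s['position'],s['time'],R.from_rotvec(s['tool_rot']).as_matrix())"
```

```text
position: [0.1753, -0.3215, 0.6695]
tool_rot: [2.903, 0.476, 0.076]
position: [0.1744, -0.3188, 0.6882]
tool_rot: [2.864, 0.47, 0.094]
position: [0.1729, -0.3151, 0.7065]
tool_rot: [2.825, 0.465, 0.111]
position: [0.1706, -0.3098, 0.7246]
tool_rot: [2.786, 0.459, 0.128]
[ 1.34343985 -0.25646598 -0.22647697  1.01092784 -0.05855735  2.05222468
 -0.16552085] [ 0.17063797 -0.30982999  0.72455765] 3.65 [[ 0.94466314  0.29802927  0.13707705]
 [ 0.32599653 -0.89947527 -0.29098197]
 [ 0.03657627  0.31956659 -0.94685763]]
```

```bash
python3 - <<'E'
from st import *
c=cam('top')
for z in(.6,.65,.7,.8):
    print(z,plane(c,[[599,193],[599,95],[596,250],[600,320],[640,335],[590,193],[575,175]],z)[:,:2].tolist())
E
python3 lk2.py w4 w5 0 60 0 60 | head; cat > t.py <<'E'
from st import *
s=ctrl.get_state();M=R.from_rotvec(s['tool_rot']).as_matrix();print('t',s['time'],'p',s['position'],'q',s['joint_positions']);print('xt',M[:,0],'yt',M[:,1],'zt',M[:,2],'f',s['ft_force'])
E
```

```text
0.6 [[0.3734693610644088, -0.07138024581554694], [0.4788595195815372, -0.08097306661354495], [0.3145633072047055, -0.0627078587211011], [0.24452395160376728, -0.05964940683365519], [0.22942773956518814, -0.09699191110148211], [0.37371584868592633, -0.062253706440392714], [0.3931608198579223, -0.04866721311506092]]
0.65 [[0.3673646905550676, -0.044099202702122225], [0.46257825503041294, -0.052765729770702124], [0.3141466725154848, -0.036264231207720626], [0.2508703970628983, -0.03350110692669256], [0.23723189249574625, -0.0672377763444327], [0.3675873770504097, -0.03585393238979234], [0.3851547196036062, -0.02357936637312691]]
0.7 [[0.3612600200457264, -0.01681815958869759], [0.4462969904792886, -0.02455839292785933], [0.31373003782626413, -0.009820603694340152], [0.25721684252202937, -0.007352807019729957], [0.2450360454263043, -0.037483641587383404], [0.3614589054148931, -0.00945415833919197], [0.3771486193492901, 0.0015084803688071025]]
0.8 [[0.3490506790270439, 0.03774392663815182], [0.41373446137704, 0.031856280757826344], [0.31289676844782277, 0.04306665133242085], [0.26990973344029145, 0.04494379279419533], [0.26064435128742053, 0.022024627926715362], [0.3492019621438599, 0.04334538976200886], [0.36113641884065784, 0.051684173852675236]]
15 [ 0.236 -0.185  0.65 ] 0.0003 [11. 26.] [ 75.286 -11.662]
15 [ 0.222 -0.116  0.538] 0.0019 [44. 54.] [35.07  -6.825]
15 [ 0.24  -0.187  0.649] 0.0 [20. 15.] [ 76.787 -11.002]
31 [ 0.236 -0.187  0.653] 0.0006 [11. 26.] [ 76.908 -13.264]
31 [ 0.222 -0.108  0.537] 0.0032 [34. 52.] [32.907 -9.153]
31 [ 0.237 -0.188  0.651] 0.0006 [18. 24.] [ 76.776 -13.097]
31 [ 0.221 -0.108  0.527] 0.0028 [44. 54.] [32.403 -7.981]
31 [ 0.227 -0.117  0.537] 0.0015 [47. 46.] [35.684 -6.277]
31 [ 0.219 -0.104  0.538] 0.0035 [26. 55.] [32.074 -9.644]
```

The upper arm spans y −0.19 to −0.05, x ≥ 0.22, top at 0.65, with a taller black housing behind x ≈ 0.36. I'll shut the gripper and turn the wrist so the camera faces the robot side, then cross close in at z > 0.7.

```bash
python3 inch.py '0 0 -.02 -.15 0;0 0 -.02 -.3 0;0 0 -.02 -.45 0;0 0 -.02 -.6 0;0 0 -.02 -.75 0;0 0 -.02 -.9 0;0 0 -.02 -1.05 0;0 0 -.02 -1.2 0;0 0 -.02 -1.35 0;0 0 -.02 -1.5 0;0 0 -.02 -1.65 0;0 0 -.02 -1.8 0;0 0 -.02 -1.95 0;0 0 -.02 -2.1 0;0 0 -.02 -2.25 0;0 0 -.02 -2.4 0;0 0 -.02 -2.55 0;0 0 -.02 -2.55 0' >/dev/null; python3 t.py
```

```text
t 5.45 p [ 0.169 -0.306  0.732] q [ 1.353 -0.264 -0.228  1.001 -0.064  2.052  2.389]
xt [-0.949  0.226 -0.219] yt [ 0.28   0.925 -0.257] zt [ 0.144 -0.305 -0.941] f [-0.175  0.144  0.246]
```

```bash
python3 inch.py '-.023 .038 -.016 0 0;-.046 .077 -.032 0 0;-.046 .077 -.032 0 0' >/dev/null; python3 t.py
```

```text
t 5.75 p [ 0.238 -0.239  0.735] q [ 1.232 -0.301 -0.362  1.01  -0.024  2.053  2.166]
xt [-0.947  0.213 -0.24 ] yt [ 0.276  0.922 -0.271] zt [ 0.164 -0.323 -0.932] f [-0.343  0.108  0.133]
```

```bash
python3 inch.py '-.016 .036 -.02 0 0;-.032 .072 -.04 0 0;-.032 .072 -.04 0 0' >/dev/null; python3 t.py
```

```text
t 6.05 p [ 0.29  -0.179  0.738] q [ 1.091 -0.301 -0.474  0.997  0.04   2.053  1.953]
xt [-0.942  0.204 -0.268] yt [ 0.278  0.918 -0.281] zt [ 0.188 -0.34  -0.922] f [-0.01   1.29   0.756]
```

```bash
python3 inch.py '-.004 .037 -.022 0 0;-.008 .074 -.045 0 0;-.008 .074 -.045 0 0' >/dev/null; python3 t.py;  python3 inch.py '0 .037 -.022 0 0;0 .074 -.045 0 0;0 .074 -.045 0 0' >/dev/null; python3 t.py
```

```text
t 6.35 p [ 0.325 -0.113  0.735] q [ 0.92  -0.301 -0.56   1.001  0.112  2.053  1.743]
xt [-0.934  0.193 -0.3  ] yt [ 0.281  0.916 -0.287] zt [ 0.219 -0.352 -0.91 ] f [ 0.274  0.315 -0.313]
t 6.65 p [ 0.35  -0.042  0.731] q [ 0.86  -0.301 -0.702  0.997  0.147  2.053  1.564]
xt [-0.926  0.181 -0.332] yt [ 0.281  0.916 -0.287] zt [ 0.252 -0.359 -0.899] f [-0.607 -0.35   0.009]
```

```bash
python3 inch.py '.009 .046 -.018 0 0;.018 .092 -.036 0 0;.027 .137 -.054 0 0;.027 .137 -.054 0 0' >/dev/null; python3 t.py
```

```text
t 7.05 p [0.367 0.095 0.7  ] q [ 0.8   -0.301 -0.989  1.017  0.187  2.052  1.241]
xt [-0.915  0.169 -0.367] yt [ 0.28   0.92  -0.274] zt [ 0.292 -0.354 -0.889] f [ 0.255 -0.161 -0.269]
```

Past the scope. Now I undo the tilt by the same effect, pushing up at azimuths toward +y.

```bash
cat >> t.py <<'E'
for a in sys.argv[1:]:
    d=np.array(eval(a));print(a,'->',M.T@d)
o=plane(cam('top'),[[205,187],[182,300],[160,398]],0) if 'w' in sys.argv[-1:] else ''
print(o)
E
python3 inch.py '.027 .04 -.024 0 0;.054 .081 -.047 0 0;.054 .081 -.047 0 0' >/dev/null; python3 t.py '(-.08,.09,.03)';python3 -c "
from st import *
print(plane(cam('top'),[[205,187],[182,300],[160,398]],0))"
```

```text
t 7.35 p [0.342 0.187 0.673] q [ 0.664 -0.301 -1.119  1.057  0.221  2.053  1.002]
xt [-0.905  0.157 -0.396] yt [ 0.272  0.928 -0.256] zt [ 0.327 -0.339 -0.882] f [ 0.192 -0.999  0.691]
(-.08,.09,.03) -> [ 0.075  0.054 -0.083]

[[0.485 0.494 0.   ]
 [0.231 0.543 0.   ]
 [0.023 0.587 0.   ]]
```

```bash
python3 inch.py '.037 .027 -.042 0 0;.075 .054 -.083 0 0;.075 .054 -.083 0 0' >/dev/null; python3 t.py '(-.1,.05,.03)'
```

```text
t 7.65 p [0.3   0.256 0.653] q [ 0.513 -0.301 -1.194  1.09   0.244  2.053  0.797]
xt [-0.891  0.148 -0.429] yt [ 0.263  0.938 -0.224] zt [ 0.369 -0.312 -0.875] f [-0.278 -0.182 -0.192]
(-.1,.05,.03) -> [ 0.084  0.014 -0.079]
```

```bash
python3 inch.py '.045 .01 -.041 0 0;.09 .02 -.08 0 0;.09 .02 -.08 0 0' >/dev/null; python3 t.py '(-.1,.03,.05)'
```

```text
t 7.95 p [0.24  0.303 0.629] q [ 0.27  -0.301 -1.182  1.154  0.264  2.053  0.591]
xt [-0.881  0.14  -0.453] yt [ 0.247  0.951 -0.188] zt [ 0.404 -0.277 -0.872] f [ 0.304 -0.036  0.097]
(-.1,.03,.05) -> [ 0.07  -0.006 -0.092]
```

```bash
python3 inch.py '.035 -.003 -.046 0 0;.07 -.006 -.092 0 0;.07 -.006 -.092 0 0' >/dev/null; python3 t.py '(-.1,.02,.05)'
```

```text
t 8.25 p [0.192 0.331 0.619] q [ 0.104 -0.301 -1.175  1.183  0.272  2.053  0.45 ]
xt [-0.871  0.134 -0.472] yt [ 0.227  0.963 -0.147] zt [ 0.435 -0.235 -0.869] f [-0.218  0.413  0.65 ]
(-.1,.02,.05) -> [ 0.066 -0.011 -0.092]
```

```bash
python3 inch.py '.035 -.003 -.046 0 0;.07 -.006 -.092 0 0;.07 -.006 -.092 0 0' >/dev/null; python3 t.py '(-.1,.02,.05)' '(0,0,.05)'
```

```text
t 8.55 p [0.139 0.359 0.607] q [-0.001 -0.301 -1.224  1.196  0.268  2.052  0.307]
xt [-0.864  0.13  -0.485] yt [ 0.206  0.973 -0.105] zt [ 0.459 -0.19  -0.868] f [ 1.005 -0.899  0.157]
(-.1,.02,.05) -> [ 0.065 -0.006 -0.093]
(0,0,.05) -> [-0.024 -0.005 -0.043]
```

```bash
python3 inch.py '.035 -.003 -.046 0 0;.07 -.006 -.092 0 0;.07 -.006 -.092 0 0' >/dev/null; python3 t.py '(-.1,-.02,.05)'
```

```text
t 8.85 p [0.081 0.386 0.595] q [-0.059 -0.301 -1.314  1.194  0.257  2.052  0.165]
xt [-0.861  0.129 -0.493] yt [ 0.181  0.982 -0.06 ] zt [ 0.476 -0.141 -0.868] f [ 0.014 -0.721 -0.69 ]
(-.1,-.02,.05) -> [ 0.059 -0.041 -0.088]
```

```bash
python3 inch.py '.033 -.016 -.04 0 0;.066 -.032 -.08 0 0;.066 -.032 -.08 0 0' >/dev/null; python3 t.py '(0,0,.05)' '(-.08,-.02,.05)'
```

```text
t 9.15 p [0.018 0.388 0.581] q [-0.239 -0.301 -1.301  1.23   0.251  2.053  0.011]
xt [-0.86   0.128 -0.493] yt [ 0.157  0.988 -0.016] zt [ 0.485 -0.091 -0.87 ] f [-0.052  0.242 -0.635]
(0,0,.05) -> [-0.025 -0.001 -0.043]
(-.08,-.02,.05) -> [ 0.042 -0.033 -0.08 ]
```

```bash
for i in 1 2 3 4 5; do python3 inch.py '-.02 0 -.043 0 0' >/dev/null; done; python3 t.py '(.15,-.1,-.15)' '(.3,-.15,-.3)'
```

```text
t 9.65 p [0.074 0.402 0.704] q [-0.057 -0.3   -1.277  0.962  0.268  2.052  0.257]
xt [-0.846  0.132 -0.516] yt [0.078 0.989 0.126] zt [ 0.527  0.066 -0.847] f [ 0.574 -0.078 -0.391]
(.15,-.1,-.15) -> [-0.063 -0.106  0.199]
(.3,-.15,-.3) -> [-0.119 -0.163  0.402]
```

```bash
python3 inch.py '-.01 -.019 .042 0 0;-.02 -.038 .083 0 0;-.03 -.058 .125 0 0;-.04 -.078 .167 0 0;-.05 -.097 .208 0 0;-.06 -.117 .25 0 0;-.07 -.136 .292 0 0;-.08 -.156 .333 0 0;-.09 -.175 .375 0 0;-.1 -.195 .417 0 0;-.11 -.214 .458 0 0;-.12 -.234 .5 0 0;-.13 -.253 .542 0 0;-.13 -.253 .542 0 0' >/dev/null; python3 t.py '(-.1,-.03,0)' '(-.1,0,0)'
```

```text
t 11.05 p [0.239 0.37  0.492] q [-1.152 -0.301 -0.261  1.649  0.466  1.648  0.144]
xt [-0.848  0.096 -0.522] yt [0.069 0.995 0.071] zt [ 0.526  0.024 -0.85 ] f [-1.171 -0.336  0.53 ]
(-.1,-.03,0) -> [ 0.082 -0.037 -0.053]
(-.1,0,0) -> [ 0.085 -0.007 -0.053]
```

```bash
python3 inch.py '-.011 -.025 .036 0 0;-.022 -.05 .072 0 0;-.033 -.075 .107 0 0;-.044 -.1 .143 0 0;-.054 -.125 .179 0 0;-.065 -.15 .215 0 0;-.076 -.175 .25 0 0;-.087 -.2 .286 0 0;-.087 -.2 .286 0 0' >/dev/null; python3 t.py '(-.1,-.03,0)' '(-.1,0,0)'
```

```text
t 11.95 p [0.376 0.308 0.334] q [-0.904 -0.3   -0.169  1.961  0.465  1.27   0.29 ]
xt [-0.849  0.103 -0.518] yt [0.109 0.994 0.019] zt [ 0.517 -0.04  -0.855] f [ 1.915 -3.109  1.759]
(-.1,-.03,0) -> [ 0.082 -0.041 -0.05 ]
(-.1,0,0) -> [ 0.085 -0.011 -0.052]
```

```bash
python3 inch.py '-.02 -.048 .011 0 0;-.04 -.096 .022 0 0;-.058 -.144 .032 0 0;-.058 -.144 .032 0 0' >/dev/null; python3 t.py; python3 inch.py '.05 -.005 -.03 0 0' >/dev/null;python3 inch.py '.05 -.005 -.03 0 0' >/dev/null; python3 inch.py '.05 -.005 -.03 0 0' >/dev/null;python3 t.py '(-.1,-.03,0)' '(-.1,0,0)'
```

```text
t 12.35 p [0.408 0.273 0.303] q [-0.612 -0.3   -0.292  2.001  0.373  1.169  0.486]
xt [-0.87   0.065 -0.489] yt [ 0.082  0.997 -0.013] zt [ 0.486 -0.052 -0.872] f [-0.726  0.25   0.867]

t 12.65 p [0.305 0.304 0.291] q [-1.046 -0.299 -0.184  2.029  0.455  1.364  0.166]
xt [-0.876  0.068 -0.478] yt [ 0.111  0.992 -0.062] zt [ 0.47  -0.107 -0.876] f [-1.493  0.86   0.877]
(-.1,-.03,0) -> [ 0.086 -0.041 -0.044]
(-.1,0,0) -> [ 0.088 -0.011 -0.047]
```

```bash
python3 inch.py '-.04 -.01 .025 0 0;-.08 -.03 .05 0 0;-.12 -.06 .07 0 0;-.15 -.09 .09 0 0;-.18 -.12 .1 0 0;-.205 -.149 .111 0 0;-.205 -.149 .111 0 0;-.205 -.149 .111 0 0' >/dev/null; python3 t.py  '(-.1,-.025,0)'
```

```text
t 13.45 p [0.52  0.133 0.3  ] q [-0.797 -0.281  0.221  1.992  0.463  1.098  0.762]
xt [-0.877  0.065 -0.476] yt [ 0.106  0.993 -0.06 ] zt [ 0.469 -0.103 -0.877] f [0.407 0.427 0.258]
(-.1,-.025,0) -> [ 0.086 -0.035 -0.044]
```

```bash
for i in 1 2 3 4; do python3 inch.py '.043 -.018 -.022 0 0' >/dev/null;  python3 t.py | head -2; done; python3 t.py  '(-.1,-.025,0)'
```

```text
t 13.55 p [0.51  0.137 0.3  ] q [-0.628 -0.286  0.068  2.001  0.405  1.086  0.802]
xt [-0.879  0.056 -0.474] yt [ 0.095  0.994 -0.059] zt [ 0.468 -0.097 -0.878] f [-1.15   0.003  0.984]
t 13.65 p [0.499 0.137 0.296] q [-0.439 -0.291 -0.098  2.012  0.349  1.075  0.841]
xt [-0.881  0.052 -0.469] yt [ 0.095  0.993 -0.068] zt [ 0.463 -0.105 -0.88 ] f [-0.19   0.286 -0.158]
t 13.75 p [0.485 0.137 0.281] q [-0.255 -0.296 -0.271  2.033  0.299  1.07   0.867]
xt [-0.89   0.044 -0.453] yt [ 0.096  0.991 -0.092] zt [ 0.445 -0.126 -0.887] f [-0.816  0.424  2.047]
t 13.85 p [0.475 0.127 0.27 ] q [-0.381 -0.297 -0.17   2.057  0.349  1.096  0.811]
xt [-0.897  0.058 -0.439] yt [ 0.117  0.987 -0.109] zt [ 0.427 -0.149 -0.892] f [ 0.581 -2.421  0.568]
t 13.85 p [0.475 0.127 0.27 ] q [-0.381 -0.297 -0.17   2.057  0.349  1.096  0.811]
xt [-0.897  0.058 -0.439] yt [ 0.117  0.987 -0.109] zt [ 0.427 -0.149 -0.892] f [ 0.581 -2.421  0.568]
(-.1,-.025,0) -> [ 0.088 -0.036 -0.039]
```

```bash
for i in 1 2 3 4 5 6; do python3 inch.py '.035 -.014 -.04 0 0' >/dev/null;  python3 t.py | sed -n '1p;2s/.*zt/zt/p'; done; python3 t.py  '(-.1,-.025,0)' '(-.05,-.01,.03)'|tail -3
```

```text
t 13.95 p [0.46  0.14  0.264] q [-0.295 -0.298 -0.269  2.057  0.299  1.109  0.839]
zt [ 0.404 -0.144 -0.903] f [-1.122  1.398  0.972]
t 14.05 p [0.452 0.137 0.263] q [-0.396 -0.299 -0.203  2.063  0.341  1.146  0.787]
zt [ 0.395 -0.168 -0.903] f [ 0.013 -0.312  0.533]
t 14.15 p [0.442 0.139 0.26 ] q [-0.604 -0.3   -0.043  2.068  0.385  1.189  0.733]
zt [ 0.374 -0.169 -0.912] f [ 0.448 -1.287 -0.625]
t 14.25 p [0.426 0.155 0.257] q [-0.492 -0.299 -0.174  2.065  0.332  1.199  0.764]
zt [ 0.359 -0.166 -0.919] f [-0.878  1.612  1.586]
t 14.35 p [0.418 0.147 0.257] q [-0.582 -0.3   -0.111  2.068  0.368  1.242  0.712]
zt [ 0.345 -0.197 -0.918] f [ 0.742 -1.451  0.461]
t 14.45 p [0.402 0.159 0.256] q [-0.483 -0.3   -0.225  2.061  0.32   1.26   0.738]
zt [ 0.326 -0.198 -0.925] f [-0.758  1.154  2.103]
(-.1,-.025,0) -> [ 0.094 -0.032 -0.028]
(-.05,-.01,.03) -> [ 0.037 -0.019 -0.042]
```

```bash
for i in 1 2 3 4 5 6 7 8; do python3 inch.py '.038 -.026 -.038 0 0' >/dev/null;  done; python3 t.py  '(-.05,-.02,.03)' '(-.05,-.01,.03)'
```

```text
t 15.25 p [0.317 0.157 0.262] q [-0.758 -0.301 -0.138  2.053  0.335  1.515  0.592]
xt [-0.974  0.013 -0.226] yt [ 0.085  0.946 -0.312] zt [ 0.21  -0.323 -0.923] f [ 0.395 -1.747  0.669]
(-.05,-.02,.03) -> [ 0.042 -0.033 -0.032]
(-.05,-.01,.03) -> [ 0.042 -0.023 -0.035]
```

```bash
python3 t.py '(-.017,.143,.19)' '(-.197,.223,.32)' '(-.397,.223,.36)' | tail -4
```

```text
(-.017,.143,.19) -> [-0.024  0.075 -0.225]
(-.197,.223,.32) -> [ 0.123  0.095 -0.409]
(-.397,.223,.36) -> [ 0.308  0.065 -0.488]
```

```bash
python3 inch.py '-.005 .015 -.045 0 0;-.01 .03 -.09 0 0;-.015 .045 -.135 0 0;-.02 .06 -.18 0 0;-.024 .075 -.225 0 0;.005 .08 -.262 0 0;.035 .084 -.3 0 0;.065 .088 -.335 0 0;.095 .092 -.37 0 0;.123 .095 -.409 0 0;.16 .09 -.42 0 0;.2 .085 -.44 0 0;.24 .075 -.46 0 0;.28 .07 -.48 0 0;.308 .065 -.488 0 0;.308 .065 -.488 0 0' >/dev/null; python3 t.py '(0,0,.05)'
```

```text
t 16.85 p [0.053 0.366 0.49 ] q [ 0.007 -0.301 -1.307  1.372  0.013  2.052  0.285]
xt [-0.973 -0.001 -0.232] yt [ 0.063  0.962 -0.266] zt [ 0.223 -0.273 -0.936] f [-1.286  0.853 -0.178]
(0,0,.05) -> [-0.012 -0.013 -0.047]
```

```bash
for i in 1 2 3 4 5 6 7 8; do python3 inch.py '.016 -.015 -.046 0 0' >/dev/null;  done; python3 t.py  '(-.03,0,.04)'
```

```text
t 17.65 p [-0.087  0.353  0.571] q [-0.723 -0.3   -0.965  1.27   0.02   2.052 -0.075]
xt [-0.966 -0.008 -0.26 ] yt [-0.012  1.     0.016] zt [ 0.26   0.019 -0.966] f [-0.279 -0.157  0.578]
(-.03,0,.04) -> [ 0.019  0.001 -0.046]
```

```bash
for i in 1 2 3 4; do python3 inch.py '.016 0 -.046 0 0' >/dev/null;  done; python3 t.py  '(.4,0,-.15)' '(.56,-.22,-.34)'
```

```text
t 18.05 p [-0.17   0.37   0.621] q [-0.617 -0.3   -1.174  1.1   -0.01   2.052 -0.196]
xt [-0.971 -0.01  -0.239] yt [-0.048  0.987  0.152] zt [ 0.235  0.159 -0.959] f [ 0.107  0.446 -0.051]
(.4,0,-.15) -> [-0.352 -0.042  0.238]
(.56,-.22,-.34) -> [-0.46  -0.296  0.422]
```

```bash
python3 t.py  '(.27,.05,-.12)' '(.52,-.01,-.22)' '(.67,-.17,-.32)' '(.67,-.26,-.34)'|tail -5
```

```text
(.27,.05,-.12) -> [-0.234  0.018  0.186]
(.52,-.01,-.22) -> [-0.452 -0.068  0.331]
(.67,-.17,-.32) -> [-0.572 -0.249  0.437]
(.67,-.26,-.34) -> [-0.566 -0.34   0.442]
```

```bash
python3 inch.py '-.04 .003 .03 0 0;-.08 .006 .06 0 0;-.12 .009 .09 0 0;-.16 .012 .125 0 0;-.2 .015 .155 0 0;-.234 .018 .186 0 0;-.27 .005 .21 0 0;-.31 -.01 .235 0 0;-.345 -.025 .26 0 0;-.38 -.04 .285 0 0;-.415 -.055 .31 0 0;-.452 -.068 .331 0 0;-.48 -.105 .355 0 0;-.505 -.14 .375 0 0;-.53 -.175 .395 0 0;-.55 -.21 .42 0 0;-.572 -.249 .437 0 0;-.568 -.295 .44 0 0;-.566 -.34 .442 0 0;-.566 -.34 .442 0 0' >/dev/null; python3 t.py  '(-.05,-.01,.03)'
```

```text
t 20.05 p [0.501 0.102 0.279] q [-0.774 -0.258  0.506  1.931  0.04   1.166  1.313]
xt [-0.972  0.    -0.237] yt [-0.036  0.988  0.15 ] zt [ 0.234  0.154 -0.96 ] f [-0.29   0.485  0.297]
(-.05,-.01,.03) -> [ 0.041 -0.004 -0.042]
```

```bash
for i in 1 2 3 4 5 6 7 8 9 10 11; do python3 inch.py '.037 -.008 -.033 0 0' >/dev/null;  done; python3 t.py  '(-.05,-.01,.03)' '(-.05,-.015,.02)'
```

```text
t 21.15 p [0.407 0.051 0.312] q [ 0.174 -0.3   -0.163  1.912 -0.226  1.44   1.607]
xt [-0.996  0.007 -0.09 ] yt [-0.008  0.985  0.173] zt [ 0.09   0.173 -0.981] f [-0.578 -2.107  0.425]
(-.05,-.01,.03) -> [ 0.047 -0.004 -0.036]
(-.05,-.015,.02) -> [ 0.048 -0.011 -0.027]
```

```bash
python3 inch.py '0 .045 .007 0 0;0 .09 .014 0 0;.02 .135 .02 0 0;.05 .18 .027 0 0;.08 .227 .033 0 0;.08 .227 .033 0 0' >/dev/null; python3 t.py  '(-.04,-.045,.02)' ;for i in 1 2 3 4; do python3 inch.py '.036 -.042 -.025 0 0' >/dev/null;  done; python3 t.py  '(-.04,-.045,.02)'
```

```text
t 21.75 p [0.326 0.295 0.315] q [-0.541 -0.3   -0.144  1.908 -0.135  1.352  0.931]
xt [-0.996 -0.018 -0.087] yt [-0.033  0.983  0.179] zt [ 0.082  0.182 -0.98 ] f [-0.331  0.478  0.308]
(-.04,-.045,.02) -> [ 0.039 -0.039 -0.031]

t 22.15 p [0.275 0.226 0.267] q [-0.108 -0.3   -0.446  1.969 -0.206  1.515  1.083]
xt [-0.995 -0.027  0.098] yt [-0.024  0.999  0.035] zt [-0.098  0.033 -0.995] f [ 0.16  -0.161 -0.475]
(-.04,-.045,.02) -> [ 0.043 -0.043 -0.017]
```

```bash
python3 inch.py '-.02 -.01 -.045 0 0;-.04 -.02 -.09 0 0;-.06 -.03 -.135 0 0;-.07 -.045 -.18 0 0;-.08 -.06 -.225 0 0;-.09 -.07 -.265 0 0;-.094 -.079 -.297 0 0;-.094 -.079 -.297 0 0' >/dev/null; python3 t.py  '(0,0,.05)' ;for i in 1 2 ; do python3 inch.py '0 0 -.05 0 0' >/dev/null;  done; python3 t.py  '(0,0,.05)'
```

```text
t 22.95 p [0.403 0.138 0.555] q [-0.03  -0.031 -0.291  1.19  -0.083  2.052  1.236]
xt [-0.996 -0.023  0.088] yt [-0.02   0.999  0.041] zt [-0.088  0.039 -0.995] f [-0.704  0.05   0.617]
(0,0,.05) -> [ 0.004  0.002 -0.05 ]

t 23.15 p [0.411 0.14  0.587] q [-0.334 -0.043  0.003  1.132 -0.077  2.052  1.224]
xt [-1.    -0.021  0.021] yt [-0.019  0.998  0.065] zt [-0.023  0.065 -0.998] f [0.025 0.904 0.648]
(0,0,.05) -> [ 0.001  0.003 -0.05 ]
```

```bash
python3 inch.py '0 0 -.025 0 0' >/dev/null; python3 t.py  '(0,0,.05)'
```

```text
t 23.25 p [0.412 0.14  0.598] q [-0.398 -0.05   0.063  1.115 -0.075  2.053  1.221]
xt [-1.    -0.021 -0.   ] yt [-0.021  0.997  0.073] zt [-0.001  0.073 -0.997] f [-0.033  0.676  0.288]
(0,0,.05) -> [-0.     0.004 -0.05 ]
```

Tilt is cancelled apart from a harmless lean along y. Next, turn the wrist and move above the cradle and unit for a close measurement.

```bash
python3 inch.py '-.001 .01 .03 .15 0.6;-.002 .02 .06 .3 0.6;-.003 .03 .09 .45 .6;-.004 .04 .12 .6 .6;-.005 .05 .15 .75 .6;-.006 .06 .18 .9 .6;-.007 .07 .21 1.05 .6;-.008 .08 .24 1.2 .6;-.009 .09 .26 1.35 .6;-.01 .1 .278 1.5 .6;-.01 .1 .278 1.64 .6;-.01 .1 .278 1.64 .6;-.01 .1 .278 1.64 .6' >/dev/null; python3 t.py;python3 - <<'E'
from st import *
grab('m1');c=P('m1');im=cv2.imread('pics/m1.png');h=cv2.cvtColor(im,cv2.COLOR_BGR2HSV)
def big(m):
    m=cv2.morphologyEx(m.astype(np.uint8),cv2.MORPH_OPEN,np.ones((3,3)));m[245:]=0
    return max(cv2.findContours(m,0,2)[0],key=cv2.contourArea)
def show(n,m,z):
    k=big(m);b=cv2.minAreaRect(k);p=cv2.boxPoints(b);q=plane(c,p,z);print(n,cv2.contourArea(k),p.round(1).tolist());print(q[:,:2],q.mean(0),[np.linalg.norm(q[i+1]-q[i]).round(4) for i in(0,1)],[np.arctan2(*(q[i+1]-q[i])[1::-1]).round(4) for i in(0,1)])
show('green',(abs(h[...,0].astype(int)-65)<15)&(h[...,1]>120)&(h[...,2]>50),.059)
print('pred',proj(c,[[.3565,.267,.059],[.3565,.267,.05],[.479,.3526,.084],[.44,.275,.084],[.518,.272,.084],[.527,.43,.084],[.446,.432,.084]]))
np.set_printoptions(linewidth=200)
E
```

```text
t 24.55 p [0.419 0.26  0.327] q [-0.406 -0.066 -0.147  1.679 -0.073  1.493 -0.594]
xt [0.046 0.996 0.072] yt [ 0.999 -0.045 -0.006] zt [-0.003  0.072 -0.997] f [ 0.791  0.174 -0.279]

24.55 [0.419 0.26  0.327] [-0.406 -0.066 -0.147  1.679 -0.073  1.493 -0.594]
green 656.0 [[266.0, 204.0], [266.0, 144.0], [278.0, 144.0], [278.0, 204.0]]
[[0.348 0.235]
 [0.354 0.313]
 [0.37  0.313]
 [0.364 0.234]] [0.359 0.274 0.059] [np.float64(0.0792), np.float64(0.0155)] [np.float64(1.4937), np.float64(-0.0479)]
pred [[270.508 179.651]
 [271.464 178.703]
 [365.09  106.659]
 [334.583 173.062]
 [397.764 172.753]
 [405.364  35.835]
 [334.884  36.903]]
```

```bash
python3 - <<'E'
from st import *
im=cv2.imread('pics/m1.png').astype(int)
for r in(60,150): print(r,[tuple(im[r,x]) [::1] for x in range(315,425,4)] and [int(im[r,x].mean()) for x in range(315,425,2)],[int(im[r,x,0]-im[r,x,2]) for x in range(315,425,2)])
print([int(im[y,350].mean()) for y in range(0,240,3)],[int(im[y,350,0]-im[y,350,2]) for y in range(0,240,3)])
E
```

```text
60 [232, 234, 234, 234, 234, 187, 88, 95, 80, 120, 209, 238, 242, 242, 241, 240, 240, 239, 168, 87, 81, 94, 97, 134, 193, 178, 176, 180, 178, 179, 179, 178, 142, 93, 97, 85, 161, 239, 238, 236, 237, 236, 236, 235, 215, 218, 232, 232, 233, 232, 233, 231, 233, 232, 233] [-10, -9, -10, -9, -10, -14, 9, 9, 5, 5, 5, 3, 1, 1, 3, 2, 5, 4, 6, 8, 8, 10, 11, 3, 0, -1, -1, -1, -2, 0, -1, -1, 7, 9, 7, 10, 7, 4, 3, 4, 4, 4, 3, 5, 7, -13, -10, -10, -10, -10, -10, -10, -10, -10, -11]
150 [131, 132, 128, 129, 69, 49, 47, 67, 108, 127, 133, 130, 133, 133, 132, 132, 132, 131, 132, 130, 129, 130, 135, 133, 132, 197, 236, 243, 244, 131, 131, 128, 129, 130, 130, 127, 128, 131, 127, 130, 130, 213, 231, 236, 237, 236, 237, 236, 235, 236, 236, 236, 236, 235, 237] [-10, -9, -10, -11, -2, 5, 6, 1, 3, 4, 3, 3, 4, 5, 3, 4, 4, 4, 4, 3, 4, 6, 3, 6, 3, 4, 2, 1, 0, 6, 6, 3, 4, 5, 5, 3, 4, 6, 4, 4, 4, 7, -10, -9, -9, -9, -10, -9, -9, -9, -10, -9, -9, -10, -9]
[83, 41, 83, 35, 37, 93, 35, 45, 103, 17, 31, 178, 237, 236, 237, 239, 240, 240, 240, 241, 230, 90, 88, 74, 69, 76, 62, 65, 90, 87, 197, 243, 242, 243, 242, 242, 243, 243, 244, 244, 243, 182, 129, 132, 129, 132, 129, 131, 133, 130, 131, 130, 134, 129, 130, 131, 118, 115, 237, 237, 237, 236, 237, 237, 235, 236, 236, 237, 238, 237, 237, 236, 236, 236, 237, 236, 237, 237, 236, 236] [-1, -7, 9, 2, 4, 9, 2, 5, 10, -2, 6, 3, 5, 5, 4, 4, 2, 2, 3, 2, 4, 8, 10, 7, 7, 9, 5, 7, 10, 10, 1, 1, 0, 1, 1, 0, 1, 1, 1, 0, 0, 3, 6, 2, 3, 1, 4, 6, 4, 5, 5, 4, 5, 5, 4, 5, 2, -7, -9, -10, -8, -10, -10, -9, -10, -11, -10, -9, -9, -8, -9, -10, -10, -10, -10, -10, -8, -9, -9, -9]
```

```bash
python3 - <<'E'
from st import *
im=cv2.GaussianBlur(cv2.imread('pics/m1.png'),(3,3),0).astype(int);c=P('m1')
m=((im[...,0]-im[...,2])>-3)
R_=[(max(x for x in range(380,430) if m[y,x])+.5,y) for y in range(50,165,3)]
F_=[(x,max(y for y in range(120,190) if m[y,x])+.5) for x in range(340,396,2)]
t=lambda p:plane(c,p,.084)[:,:2]
for n,p in(('right',R_),('front',F_)):
    q=t(p);vx,vy,x0,y0=cv2.fitLine(q.astype(np.float32),cv2.DIST_HUBER,0,.001,.001)[:,0];print(n,np.arctan2(vy,vx),x0,y0,q[::6].tolist())
# left top edge: in V
V=im.mean(2)
L=[(min(x for x in range(322,372) if V[y,x]>200 and m[y,x]),y) for y in list(range(40,60,3))+list(range(95,118,3))]
q=t(L);print('left',q.tolist())
E
```

```text
right 1.4985427 0.52153033 0.34986553 [[0.5259461324625889, 0.4145375487884219], [0.5247338362526166, 0.39464216717490364], [0.5235351277998416, 0.37444912567268573], [0.5223482373217847, 0.35392960204211693], [0.5199677983225288, 0.33310144356160515], [0.518787875824106, 0.31184086344987505], [0.5176147277380817, 0.2901615018966195]]
front -0.04880517 0.47977552 0.27630848 [[0.44677325738315343, 0.27787075831239655], [0.4615371360308663, 0.2772215598733446], [0.476311512334138, 0.27657761904870526], [0.4910905368753424, 0.27470232008474743], [0.5059155979737564, 0.27530462774879805]]
left [[0.44715550127117504, 0.4285788419072485], [0.45508007269417305, 0.42495984517102386], [0.44001359077830965, 0.4223486906334617], [0.4467973904523204, 0.4187584055913288], [0.4466778960798148, 0.4154700382391216], [0.44540291654488684, 0.41222538706886314], [0.44528163638145746, 0.408921650394975], [0.443776547278927, 0.36748462661909764], [0.4448339754410631, 0.3640122103317809], [0.4447127357207578, 0.3605825009612366], [0.44459134867533256, 0.35714298627780894], [0.44684186428815825, 0.35358846422819346], [0.4490999606795639, 0.35002393356729355], [0.4513657540100119, 0.34644921487427305], [0.4536393615099254, 0.34286412751991313]]
```

```bash
python3 inch.py '-.004 -.015 .045 0 .6;-.008 -.03 .09 0 .6;-.012 -.045 .135 0 .6;-.0157 -.06 .18 0 .6;-.0157 -.06 .22 0 .6;-.0157 -.06 .25 0 .6;-.0157 -.06 .275 0 .6;-.0157 -.06 .29 0 .6;-.0157 -.06 .296 0 .6;-.0157 -.06 .296 0 .6'; python3 t.py; python3 inch.py '0 0 0 0 0;0 0 0 0 0;0 0 0 0 0;0 0 0 0 0;0 0 0 0 0' 20; python3 t.py
```

```text
time: 25.6
position: [0.3581, 0.268, 0.031]
tool_rot: [-2.235, -2.129, -0.074]
ft_force: [-0.0, 0.7, 0.5]
grip_width: 0.599
grip_force: 0.0
t 25.6 p [0.358 0.268 0.031] q [-0.449  0.069 -0.209  2.17  -0.058  0.863 -0.669]
xt [0.049 0.996 0.072] yt [ 0.999 -0.048 -0.006] zt [-0.002  0.072 -0.997] f [-0.028  0.692  0.514]

time: 26.1
position: [0.3585, 0.2682, 0.0316]
tool_rot: [-2.237, -2.128, -0.077]
ft_force: [-0.6, -0.4, 0.3]
grip_width: 0.233
grip_force: 0.0
t 26.1 p [0.359 0.268 0.032] q [-0.449  0.068 -0.209  2.169 -0.058  0.862 -0.67 ]
xt [0.05  0.996 0.073] yt [ 0.999 -0.05  -0.005] zt [-0.001  0.073 -0.997] f [-0.632 -0.443  0.321]
```

Grip in progress. Next: finish closing, lift the pick, and carry it over to in front of the mouth (high).

```bash
python3 inch.py '0 0 0 0 0;0 0 0 0 0;0 0 0 0 0;0 0 0 0 0;.001 0 -.02 0 0;.003 0 -.045 0 0;.007 0 -.09 0 0;-.02 .02 -.1 0 0;-.05 .045 -.105 0 0;-.08 .075 -.108 .016 0;-.11 .1 -.11 .016 0;-.123 .113 -.11 .016 0;-.123 .113 -.11 .016 0;-.123 .113 -.11 .016 0' 25; python3 - <<'E'
from st import *
s=ctrl.get_state();M=R.from_rotvec(s['tool_rot']).as_matrix();p=s['position'];u=np.array([np.cos(1.505),np.sin(1.505),0]);Mo=np.array([.475,.275,.044])
print(p,np.arctan2(M[1,0],M[0,0]),M[:,2]);
grab('m2');c=P('m2');im=cv2.imread('pics/m2.png');h=cv2.cvtColor(im,cv2.COLOR_BGR2HSV)
m=((abs(h[...,0].astype(int)-65)<15)&(h[...,1]>100)&(h[...,2]>40)).astype(np.uint8);print('green',cv2.boundingRect(m),m.sum())
d=np.array([Mo[0],Mo[1],0])-.1436*u+[0,0,.0426]-p;print(d,M.T@d)
E
```

```text
time: 27.5
position: [0.4647, 0.1323, 0.1309]
tool_rot: [-2.253, -2.108, -0.073]
ft_force: [-0.9, 0.2, -1.2]
grip_width: 0.182
grip_force: 25.0
[0.465 0.132 0.131] 1.5042132817075433 [-0.003  0.073 -0.997]
27.5 [0.465 0.132 0.131] [-0.269  0.027 -0.009  1.984 -0.079  1.115 -0.31 ]
green (299, 179, 36, 165) 4330
[ 0.001 -0.001 -0.088] [-0.007  0.002  0.088]
```

```bash
python3 inch.py '-.003 .002 .045 0 0;-.0065 .002 .08 0 0;-.007 .002 .088 0 0;-.007 .002 .088 0 0'|head -5; python3 t.py; python3 - <<'E'
from st import *
im=cv2.GaussianBlur(cv2.imread('pics/m2.png'),(3,3),0).astype(int);c=P('m2')
m=((im[...,0]-im[...,2])>-3);V=im.mean(2)
print(proj(c,[[.44,.275,.084],[.517,.27,.084],[.48,.35,.084],[.475,.26,.1385]]).round(0).tolist())
for y in (10,30,50,70,85):
    xs=[x for x in range(230,430) if m[y,x]];q=plane(c,[[xs[0]-.5,y],[xs[-1]+.5,y]],.084);print(y,xs[0],xs[-1],len(xs),q[:,:2].tolist(),V[y,xs[0]-4:xs[0]+16:2].astype(int).tolist())
for x in (290,310,340,355,370):
    ys=[y for y in range(30,180) if m[y,x]];print(x,ys[-1],plane(c,[[x,ys[-1]+.5]],.084)[:,:2],V[ys[-1]-10:ys[-1]+4:2,x].astype(int).tolist())
E
```

```text
time: 27.95
position: [0.465, 0.1321, 0.0423]
tool_rot: [-2.25, -2.11, -0.071]
ft_force: [-0.0, -0.7, -1.2]
grip_width: 0.179
t 27.95 p [0.465 0.132 0.042] q [-0.269  0.137 -0.009  2.065 -0.087  0.926 -0.29 ]
xt [0.064 0.995 0.072] yt [ 0.998 -0.064 -0.009] zt [-0.005  0.072 -0.997] f [-0.048 -0.727 -1.208]

[[260.0, 5.0], [390.0, 4.0], [319.0, -139.0], [320.0, -11.0]]
10 257 382 126 [[0.43782733419386877, 0.2722981575808089], [0.5124979467081161, 0.26716296364588277]] [228, 201, 98, 84, 85, 84, 82, 53, 29, 29]
30 259 380 122 [[0.4379734920799673, 0.2609834702303061], [0.5108869984607668, 0.25599743673297876]] [231, 223, 124, 91, 101, 128, 147, 127, 99, 90]
50 311 321 11 [[0.4683011320682473, 0.24731831467810603], [0.474924864963161, 0.24686470247695985]] [232, 227, 159, 178, 201, 200, 173, 153, 223, 233]
70 311 321 11 [[0.4674967003629909, 0.23578293379053067], [0.4741839353607648, 0.23532810722685205]] [234, 228, 161, 176, 203, 204, 175, 154, 224, 234]
85 311 321 11 [[0.4668834591737856, 0.22700479936133972], [0.4736208364474221, 0.2265489624323743]] [235, 229, 165, 176, 205, 208, 177, 154, 224, 235]
290 45 [[0.456 0.251]] [94, 95, 95, 91, 76, 74, 203]
310 179 [[0.462 0.169]] [98, 98, 97, 97, 97, 93, 56]
340 45 [[0.486 0.249]] [93, 94, 94, 90, 75, 63, 167]
355 46 [[0.495 0.248]] [94, 94, 93, 85, 68, 104, 229]
370 45 [[0.504 0.248]] [209, 217, 216, 153, 75, 68, 188]
```

```bash
python3 - <<'E'
from st import *
c=P('m2');q=plane(c,[[258.5,30],[380.5,30],[257,20],[380.5,20],[290,45.5],[370,46],[340,45.7]],.005);print(q[:,:2].tolist(),(q[0]+q[1])/2,np.linalg.norm(q[1]-q[0]))
u=np.array([np.cos(1.505),np.sin(1.505)]);v=np.array([-u[1],u[0]]);Mo=np.array([.475,.275])
for n,a in(('flange c',(q[0]+q[1])[:2]/2),('front',q[6,:2])): print(n,u@(a-Mo),v@(a-Mo))
s=plane(c,[[316,60],[316,85]],.1388);print('shaft lat',[v@(a[:2]-Mo) for a in s],'tcp lat then',v@(np.load('m2.npy')[:2]-Mo), v@(ctrl.get_state()['position'][:2]-Mo))
E
```

```text
[[0.4258840887541594, 0.2839936604732742], [0.5256420199080056, 0.27717192865640833], [0.42537646527423756, 0.2917904584906482], [0.5259298129170537, 0.2848816631119782], [0.45075173634239435, 0.27001069156581375], [0.5165342242722571, 0.2652423459251818], [0.4918627724398658, 0.2670281603651037]] [0.476 0.281 0.005] 0.09999090385168426
flange c 0.0056208844826991676 -0.00039434083932091336
front -0.006845882067991375 -0.017350424209060626
shaft lat [np.float64(0.0009374167953259244), np.float64(0.0009493489955273063)] tcp lat then 0.0009314248254822644 0.0005636244475647319
```

```bash
cat > f.py <<'E'
from h import *
s=ctrl.get_state();M=R.from_rotvec(s['tool_rot']).as_matrix();u=np.array([np.cos(1.502),np.sin(1.502),0]);v=np.array([-u[1],u[0],0]);d=s['position']+.1286*u-[.475,.276,0]
f=s['ft_force'];print('t %.2f depth %.1f lat %.1f tipz %.1f | f_in %.1f f_lat %.1f f_up %.1f'%(s['time'],1e3*(u@d),1e3*(v@d),1e3*(s['position'][2]+.0079),u@f,v@f,f[2]))
E
python3 f.py; python3 inch.py '.016 0 .0007 0 0;.032 0 .0018 0 0;.048 0 .003 0 0;.048 0 .003 0 0'>/dev/null; python3 f.py
for i in 1 2 3 4 5 ; do python3 inch.py '.0015 0 .0001 0 0;.0025 0 .0002 0 0'>/dev/null; python3 f.py; done
```

```text
t 27.95 depth -15.6 lat 0.1 tipz 50.2 | f_in -0.7 f_lat -0.0 f_up -1.2
t 28.35 depth 35.2 lat -2.2 tipz 53.7 | f_in 0.4 f_lat 0.0 f_up -1.8
t 28.55 depth 34.0 lat -2.2 tipz 52.5 | f_in -0.1 f_lat -0.5 f_up -0.6
t 28.75 depth 36.4 lat -1.8 tipz 51.8 | f_in 0.1 f_lat -0.3 f_up -0.1
t 28.95 depth 39.3 lat -1.5 tipz 51.5 | f_in -0.5 f_lat 0.5 f_up -0.5
t 29.15 depth 42.0 lat -1.4 tipz 51.4 | f_in 0.8 f_lat -0.2 f_up -0.3
t 29.35 depth 44.5 lat -1.4 tipz 51.4 | f_in 0.0 f_lat 0.6 f_up -0.9
```

```bash
for i in 1 2 3 4; do python3 inch.py '.001 0 .0004 0 0;.002 0 .0004 0 0'>/dev/null; python3 f.py; done
```

```text
t 29.55 depth 46.4 lat -1.4 tipz 51.1 | f_in 0.3 f_lat 0.8 f_up -0.7
t 29.75 depth 48.4 lat -1.4 tipz 50.9 | f_in -1.0 f_lat -0.1 f_up -1.4
t 29.95 depth 50.4 lat -1.4 tipz 50.6 | f_in -0.7 f_lat -0.5 f_up -0.8
t 30.15 depth 52.5 lat -1.3 tipz 50.4 | f_in -0.4 f_lat 0.5 f_up -0.7
```

```bash
for i in 1 2 3 4 5; do python3 inch.py '0 0 .0008 0 0;0 0 .0008 0 0'>/dev/null; python3 f.py; done
```

```text
t 30.35 depth 52.4 lat -1.3 tipz 49.5 | f_in -0.4 f_lat -0.8 f_up -1.2
t 30.55 depth 52.4 lat -1.4 tipz 48.8 | f_in 0.1 f_lat 0.3 f_up -0.4
t 30.75 depth 52.5 lat -1.5 tipz 48.1 | f_in -1.0 f_lat 0.7 f_up -0.1
t 30.95 depth 52.6 lat -1.5 tipz 47.3 | f_in -1.1 f_lat -0.5 f_up 2.7
t 31.15 depth 52.6 lat -1.4 tipz 46.4 | f_in -1.2 f_lat -0.4 f_up 1.6
```

```bash
python3 inch.py '.0001 0 -.0018 0 0;.0001 0 -.0018 0 0'>/dev/null; python3 f.py; for i in 1 2 3 4 5; do python3 inch.py '.001 0 .0001 0 0;.001 0 .0001 0 0'>/dev/null; python3 f.py; done
```

```text
t 31.35 depth 52.8 lat -1.4 tipz 48.3 | f_in 0.0 f_lat 1.0 f_up -1.5
t 31.55 depth 53.9 lat -1.2 tipz 48.1 | f_in 0.4 f_lat 0.6 f_up -1.2
t 31.75 depth 54.8 lat -1.3 tipz 48.1 | f_in 0.7 f_lat 0.5 f_up -1.8
t 31.95 depth 55.9 lat -1.3 tipz 48.2 | f_in -0.3 f_lat 0.4 f_up -0.7
t 32.15 depth 56.8 lat -1.4 tipz 48.2 | f_in -0.4 f_lat 0.4 f_up -1.2
t 32.35 depth 57.8 lat -1.4 tipz 48.1 | f_in -0.1 f_lat -0.2 f_up -1.3
```

```bash
python3 inch.py '-.0001 0 .0014 0 0;-.0001 0 .0014 0 0'>/dev/null; python3 f.py; for i in 1 2 3 4 5 6 7 8; do python3 inch.py '-.0022 0 -.00016 0 0'>/dev/null; python3 f.py; done
```

```text
t 32.55 depth 57.8 lat -1.4 tipz 46.8 | f_in -0.5 f_lat 0.6 f_up 0.7
t 32.65 depth 56.0 lat -1.5 tipz 46.9 | f_in 0.0 f_lat 0.9 f_up -0.2
t 32.75 depth 53.4 lat -1.6 tipz 46.9 | f_in 1.0 f_lat -0.3 f_up -0.1
t 32.85 depth 51.0 lat -1.5 tipz 46.9 | f_in 1.2 f_lat -0.3 f_up 0.2
t 32.95 depth 48.7 lat -1.5 tipz 46.8 | f_in 1.2 f_lat -0.4 f_up 0.6
t 33.05 depth 46.5 lat -1.5 tipz 46.8 | f_in 0.5 f_lat -0.4 f_up 0.1
t 33.15 depth 44.2 lat -1.5 tipz 46.8 | f_in 0.5 f_lat -0.4 f_up 1.1
t 33.25 depth 42.1 lat -1.4 tipz 46.8 | f_in 0.0 f_lat 0.4 f_up 0.7
t 33.35 depth 39.8 lat -1.4 tipz 46.7 | f_in 0.2 f_lat -0.6 f_up -0.3
```

```bash
for i in 1 2; do python3 inch.py '-.0022 0 -.00016 0 0'>/dev/null; python3 f.py; done;  for i in 1 2 3 4 5; do python3 inch.py '0 0 .0008 0 0;0 0 .0008 0 0'>/dev/null; python3 f.py; done
```

```text
t 33.45 depth 37.7 lat -1.4 tipz 46.7 | f_in -0.7 f_lat 0.0 f_up 0.8
t 33.55 depth 35.4 lat -1.4 tipz 46.7 | f_in 1.8 f_lat 0.2 f_up 0.6
t 33.75 depth 35.2 lat -1.4 tipz 45.8 | f_in 0.1 f_lat 0.6 f_up 1.5
t 33.95 depth 35.4 lat -1.3 tipz 44.9 | f_in -0.3 f_lat 0.1 f_up 0.6
t 34.15 depth 35.7 lat -1.3 tipz 44.2 | f_in -0.7 f_lat -0.2 f_up 2.4
t 34.35 depth 35.8 lat -1.3 tipz 43.4 | f_in 0.3 f_lat 0.1 f_up 2.1
t 34.55 depth 35.9 lat -1.3 tipz 42.6 | f_in -0.3 f_lat -0.0 f_up 1.7
```

```bash
python3 inch.py '.0001 0 -.001 0 0;-.011 0 -.0018 0 0;-.022 0 -.0026 0 0;-.0325 0 -.0034 0 0;-.0325 0 -.0034 0 0;-.0325 0 -.0034 0 0' 60 >/dev/null; python3 f.py;  for i in 1 2 3 4 5 6; do python3 inch.py '.0001 0 .001 0 0;.0001 0 .001 0 0'>/dev/null; python3 f.py; done
```

```text
t 35.15 depth 2.7 lat -1.5 tipz 43.7 | f_in -0.3 f_lat 0.3 f_up -0.3
t 35.35 depth 3.9 lat -1.3 tipz 42.7 | f_in -0.1 f_lat 0.2 f_up -0.7
t 35.55 depth 3.9 lat -1.3 tipz 41.6 | f_in 0.7 f_lat 0.0 f_up 0.1
t 35.75 depth 3.8 lat -1.4 tipz 40.7 | f_in -0.3 f_lat 0.0 f_up -1.4
t 35.95 depth 3.9 lat -1.4 tipz 39.7 | f_in -0.5 f_lat -0.5 f_up -0.7
t 36.15 depth 4.1 lat -1.5 tipz 38.8 | f_in 0.9 f_lat -0.3 f_up 0.0
t 36.35 depth 4.3 lat -1.6 tipz 37.9 | f_in -0.6 f_lat 0.2 f_up 1.7
```

```bash
python3 inch.py '.0005 -.0008 -.007 0 0;.008 -.0015 -.0067 0 0;.0165 -.0015 -.006 0 0;.0235 -.0015 -.0055 0 0;.0235 -.0015 -.0055 0 0;.0235 -.0015 -.0055 0 0'>/dev/null; python3 f.py;  for i in 1 2 3; do python3 inch.py '.0001 0 .0008 0 0;.0001 0 .0015 0 0'>/dev/null; python3 f.py; done
```

```text
t 36.95 depth 27.5 lat 0.3 tipz 44.8 | f_in -0.2 f_lat 0.4 f_up -0.4
t 37.15 depth 27.2 lat 0.0 tipz 43.5 | f_in -0.1 f_lat 0.5 f_up 0.8
t 37.35 depth 27.4 lat -0.1 tipz 42.2 | f_in -1.4 f_lat 0.6 f_up 1.8
t 37.55 depth 27.7 lat -0.3 tipz 40.8 | f_in -1.3 f_lat 0.3 f_up 3.3
```

```bash
python3 inch.py '.0001 0 -.003 0 0;.0001 -.0035 -.003 0 0;.0001 -.007 -.003 0 0;.0001 -.007 -.003 0 0'>/dev/null; python3 f.py;  for i in 1 2; do python3 inch.py '.0001 0 .0013 0 0;.0001 0 .002 0 0'>/dev/null; python3 f.py; done
```

```text
t 37.95 depth 27.9 lat 8.3 tipz 43.2 | f_in -0.1 f_lat 0.7 f_up -1.2
t 38.15 depth 28.1 lat 7.2 tipz 41.4 | f_in -0.9 f_lat -0.3 f_up -0.4
t 38.35 depth 28.3 lat 7.2 tipz 39.4 | f_in 0.7 f_lat -0.1 f_up 0.2
```

```bash
for i in 1 2 3 4; do python3 inch.py '-.002 0 -.0001 0 0;-.0035 0 -.0002 0 0'>/dev/null; python3 f.py; done
```

```text
t 38.55 depth 25.7 lat 6.8 tipz 39.8 | f_in 2.5 f_lat -1.2 f_up -1.1
t 38.75 depth 21.7 lat 6.8 tipz 39.8 | f_in 2.1 f_lat -0.6 f_up -1.3
t 38.95 depth 17.8 lat 6.9 tipz 39.6 | f_in 3.1 f_lat -1.3 f_up -2.0
t 39.15 depth 14.2 lat 7.0 tipz 39.5 | f_in 3.8 f_lat -0.8 f_up -1.2
```

```bash
python3 inch.py '-.006 .0005 -.0004 0 0;-.012 .001 -.0009 0 0;-.018 .0015 -.0013 0 0;-.024 .002 -.0017 0 0;-.03 .0025 -.0022 0 0;-.036 .003 -.0026 0 0'>/dev/null; python3 f.py; python3 inch.py '-.006 .0005 -.0004 0 0;-.012 .001 -.0009 0 0;-.018 .0015 -.0013 0 0;-.024 .002 -.0017 0 0;-.029 .0025 -.0021 0 0;-.0315 .0025 -.0023 0 0;-.0315 .0025 -.0023 0 0'>/dev/null; python3 f.py; python3 - <<'E'
from st import *
grab('m3');c=P('m3');im=cv2.imread('pics/m3.png');u=np.array([np.cos(1.502),np.sin(1.502),0]);v=np.array([-u[1],u[0],0])
Mo=np.array([.475,.276,0]);print([proj(c,Mo-.03*u+[0,0,.052]+w*v).round(0).tolist() for w in(-.025,0,.025)],proj(c,Mo+[0,0,.084]))
o=im[max(0,0):200,200:440];cv2.imwrite('pics/v.png',cv2.resize(o,None,fx=3,fy=3,interpolation=2))
E
```

```text
t 39.75 depth -22.4 lat 4.0 tipz 39.4 | f_in 3.4 f_lat 0.1 f_up -0.6
t 40.45 depth -54.2 lat 1.4 tipz 39.3 | f_in 1.1 f_lat -0.4 f_up -0.2
40.45 [0.461 0.094 0.031] [-0.22   0.129  0.02   2.101 -0.094  0.901 -0.209]
[[[384.0, -90.0]], [[320.0, -90.0]], [[257.0, -90.0]]] [[ 320.69  -254.569]]
```

View pics/v.png

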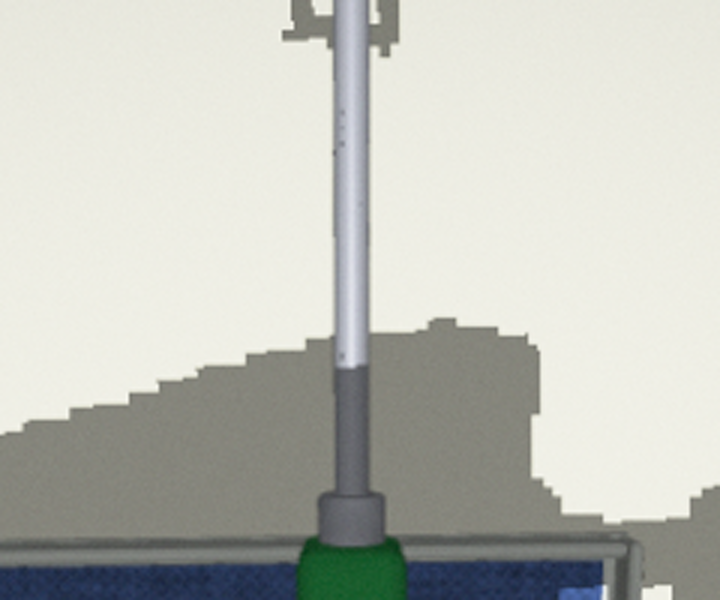

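The view shows the shaft with the pull tab's shadow around its far end (285-400, 0-50), so the tab is out of the mouth on the hook. Next: unhook upward and carry the pick back above the cradle.

```bash
python3 inch.py '.0025 0 .0002 0 0;.003 0 -.006 0 0;.004 0 -.02 0 0;.005 0 -.05 0 0;.0065 -.0008 -.0897 0 0;.03 -.015 -.09 0 0;.065 -.04 -.088 0 0;.1 -.065 -.084 0 0;.135 -.09 -.08 -.018 0;.173 -.1142 -.0767 -.018 0;.173 -.1142 -.0767 -.018 0;.173 -.1142 -.0767 -.018 0;.173 -.1142 -.0767 -.018 0'>/dev/null; python3 t.py; python3 - <<'E'
from st import *
s=ctrl.get_state();M=R.from_rotvec(s['tool_rot']).as_matrix();d=np.array([.3585,.2682,.0322])-s['position'];print('to cradle',d,M.T@d,np.arctan2(M[1,0],M[0,0]))
c=cam('top');im=ctrl.get_image('top');cv2.imwrite('pics/t3.png',im[:,:,::-1]);u=np.array([np.cos(1.502),np.sin(1.502),0]);Mo=np.array([.475,.276,.052])
# profile along slot axis outside mouth at plate-top height
for w in(-.015,.0,.015):
    v=np.array([-u[1],u[0],0]);P_=[Mo+v*w-u*k/1000 for k in range(0,70,4)];q=proj(c,P_);print(w,[int(im[int(round(y)),int(round(x))].mean()) for x,y in q])
E
```

```text
t 41.8 p [0.359 0.268 0.121] q [-0.434 -0.053 -0.211  2.082 -0.079  1.07  -0.657]
xt [0.049 0.996 0.072] yt [ 0.999 -0.049 -0.005] zt [-0.001  0.072 -0.997] f [ 0.311 -0.887 -0.29 ]

to cradle [-0.001  0.001 -0.089] [-0.006 -0.     0.089] 1.5214386590215478
-0.015 [92, 217, 220, 215, 130, 81, 42, 52, 53, 56, 89, 127, 200, 211, 209, 210, 208, 211]
0.0 [63, 65, 54, 30, 30, 35, 58, 63, 66, 66, 67, 67, 70, 74, 65, 67, 171, 211]
0.015 [49, 54, 52, 62, 63, 65, 57, 61, 36, 66, 74, 78, 74, 75, 75, 79, 74, 76]
```

```bash
python3 inch.py '-.003 0 .04 0 0;-.005 0 .065 0 0;-.006 0 .078 0 0;-.006 0 .084 0 0;-.006 0 .089 0 0;-.006 0 .089 0 0'>/dev/null; python3 t.py; python3 inch.py '0 0 0 0 0.12;0 0 0 0 .3;0 0 0 0 .5;0 0 0 0 .5;0 0 0 0 .5;0 0 0 0 .6;0 0 0 0 .6' 20; python3 t.py
```

```text
t 42.45 p [0.359 0.268 0.032] q [-0.441  0.069 -0.218  2.167 -0.056  0.866 -0.671]
xt [0.049 0.996 0.071] yt [ 0.999 -0.049 -0.006] zt [-0.002  0.071 -0.997] f [-1.08  -3.249  2.167]

time: 43.15
position: [0.3583, 0.2692, 0.0321]
tool_rot: [-2.234, -2.13, -0.076]
ft_force: [-0.3, -0.3, 0.2]
grip_width: 0.565
grip_force: 0.0
t 43.15 p [0.358 0.269 0.032] q [-0.441  0.069 -0.219  2.168 -0.057  0.864 -0.671]
xt [0.048 0.996 0.073] yt [ 0.999 -0.048 -0.005] zt [-0.001  0.073 -0.997] f [-0.307 -0.257  0.184]
```

```bash
python3 inch.py '.003 0 -.045 0 .75;.006 0 -.09 0 .75;.008 0 -.12 0 .75;-.01 .03 -.14 0 .75;-.03 .07 -.15 0 .75;-.052 .1174 -.155 .018 .75;-.052 .1174 -.155 .018 .75;-.052 .1174 -.155 .018 .75;-.052 .1174 -.155 .018 .75'>/dev/null; python3 t.py; python3 - <<'E'
from st import *
grab('m4');c=P('m4');im=cv2.GaussianBlur(cv2.imread('pics/m4.png'),(3,3),0).astype(int);u=np.array([np.cos(1.502),np.sin(1.502),0]);v=np.array([-u[1],u[0],0]);Mo=np.array([.475,.276,.052])
print(proj(c,[Mo,Mo-.03*u,Mo-.03*u+.025*v,Mo-.03*u-.025*v]).round(0).tolist())
for w in(-.018,-.012,.012,.018):
    q=proj(c,[Mo+w*v-u*k/1000 for k in range(-6,46,2)]);print(w,[(int(im[int(y),int(x)].mean()),int(im[int(y),int(x),0]-im[int(y),int(x),2])) for x,y in q])
q=proj(c,[Mo-.022*u+w/1000*v for w in range(-36,38,2)]);print([(int(im[int(y),int(x)].mean()),int(im[int(y),int(x),0]-im[int(y),int(x),2])) for x,y in q])
h=cv2.cvtColor(cv2.imread('pics/m4.png'),cv2.COLOR_BGR2HSV);m=((abs(h[...,0].astype(int)-65)<15)&(h[...,1]>120)&(h[...,2]>50)).astype(np.uint8);m[245:]=0;x,y,w,hh=cv2.boundingRect(m);print(x,y,w,hh,plane(c,[[x+w/2,y],[x+w/2,y+hh]],.059))
E
```

```text
t 44.05 p [0.472 0.201 0.182] q [-0.326  0.043 -0.082  1.86  -0.069  1.213 -0.449]
xt [0.065 0.995 0.072] yt [ 0.998 -0.064 -0.008] zt [-0.003  0.073 -0.997] f [-0.365  0.629  0.986]

44.05 [0.472 0.201 0.182] [-0.326  0.043 -0.082  1.86  -0.069  1.213 -0.449]
[[316.0, 122.0], [316.0, 157.0], [287.0, 157.0], [344.0, 157.0]]
-0.018 [(130, 4), (113, 4), (97, 3), (32, 2), (59, 5), (130, 9), (134, 10), (134, 11), (134, 11), (126, 9), (132, 9), (132, 10), (134, 10), (132, 10), (134, 9), (132, 11), (126, 7), (124, -6), (130, -10), (129, -10), (130, -11), (130, -10), (130, -10), (130, -9), (129, -10), (129, -10)]
-0.012 [(129, 3), (113, 2), (97, 4), (31, 3), (56, 5), (126, 10), (132, 10), (132, 10), (133, 10), (133, 10), (133, 9), (135, 9), (133, 10), (133, 10), (132, 9), (132, 10), (130, 10), (130, -5), (131, -9), (130, -10), (131, -10), (129, -10), (129, -9), (131, -10), (131, -9), (130, -10)]
0.012 [(129, 4), (112, 3), (94, 3), (52, 2), (70, 5), (128, 8), (132, 9), (132, 9), (131, 10), (131, 10), (134, 10), (133, 11), (133, 9), (131, 10), (133, 11), (130, 10), (120, 7), (121, -7), (131, -10), (130, -11), (129, -10), (130, -10), (129, -9), (127, -8), (127, -9), (120, -6)]
0.018 [(128, 2), (113, 3), (96, 4), (51, 2), (71, 7), (129, 10), (134, 10), (133, 11), (133, 11), (131, 10), (133, 11), (133, 10), (134, 10), (132, 9), (133, 11), (131, 10), (125, 4), (130, -9), (130, -10), (131, -10), (129, -10), (130, -10), (130, -10), (131, -9), (130, -10), (130, -10)]
[(131, -10), (130, -9), (131, -10), (131, -9), (131, -7), (132, 7), (134, 11), (133, 10), (133, 11), (134, 9), (134, 10), (133, 10), (132, 9), (132, 11), (131, 10), (124, 10), (108, 8), (108, 7), (108, 6), (127, 9), (131, 10), (132, 10), (133, 10), (133, 9), (133, 11), (132, 11), (133, 9), (133, 11), (133, 11), (127, 5), (130, -8), (131, -10), (130, -9), (131, -9), (130, -10), (130, -9), (130, -10)]
171 86 30 104 [[0.368 0.313 0.059]
 [0.356 0.225 0.059]]
```

```bash
python3 inch.py '.03 0 .03 0 .75;.056 0 .06 0 .75;.0545 .0005 .09 0 .75;.052 .001 .12 0 .75;.05 .001 .142 0 .75;.0485 .001 .154 0 .75;.0483 .001 .1568 0 .75;.0483 .001 .1568 0 .75'>/dev/null; python3 t.py; python3 inch.py '0 0 0 0 .5;0 0 0 0 .5;0 0 0 0 .5;0 0 0 0 .5;0 0 0 0 .5' 20; python3 t.py
```

```text
t 44.9 p [0.477 0.26  0.03 ] q [-0.39   0.26  -0.127  1.947 -0.04   0.903 -0.554]
xt [0.065 0.995 0.073] yt [ 0.998 -0.065 -0.006] zt [-0.001  0.073 -0.997] f [ 0.191 -0.154 -0.069]

time: 45.4
position: [0.4756, 0.2603, 0.03]
tool_rot: [-2.251, -2.108, -0.072]
ft_force: [-5.6, -0.6, 5.3]
grip_width: 0.576
grip_force: 20.0
t 45.4 p [0.476 0.26  0.03 ] q [-0.39   0.259 -0.128  1.948 -0.042  0.906 -0.554]
xt [0.066 0.995 0.072] yt [ 0.998 -0.065 -0.009] zt [-0.004  0.073 -0.997] f [-5.61  -0.616  5.268]
```

Plate gripped (50 mm). The fingers reach 15 mm below the plate, too deep for setting it in the tray, so I regrip nearer the fingertips. Then I pull it out, lift, and turn it away from the scope above the tray.

```bash
python3 inch.py '0 0 0 0 .7;0 0 0 0 .7;.0011 -.0008 -.0155 0 .7;.0011 -.0008 -.0155 0 .7;.0011 -.0008 -.0155 0 .5;.0011 -.0008 -.0155 0 .5;.0011 -.0008 -.0155 0 .5;.0011 -.0008 -.0155 0 .5' 30; python3 inch.py '-.005 0 -.0004 0 .5;-.015 0 -.0011 0 .5;-.025 0 -.0018 0 .5;-.035 0 -.0026 0 .5;-.045 0 -.0033 0 .5;-.055 0 -.004 0 .5;-.065 0 -.0048 0 .5;-.075 0 -.0055 0 .5;-.085 0 -.0062 0 .5;-.09 0 -.0066 0 .5;-.09 0 -.0066 0 .5;-.088 0 -.035 0 .5;-.085 0 -.07 0 .5;-.083 -.0009 -.1063 0 .5;-.083 -.0009 -.1063 0 .5'; python3 inch.py '-.006 .0003 .002 -.15 .5;-.012 .0006 .003 -.3 .5;-.018 .001 .005 -.45 .5;-.024 .001 .007 -.6 .5;-.03 .0015 .008 -.75 .5;-.036 .002 .01 -.9 .5;-.042 .002 .012 -1.05 .5;-.048 .0025 .013 -1.2 .5;-.054 .003 .015 -1.35 .5;-.06 .003 .017 -1.5 .5;-.066 .003 .018 -1.65 .5;-.072 .0035 .02 -1.8 .5;-.078 .004 .022 -1.95 .5;-.084 .004 .023 -2.1 .5;-.09 .0045 .025 -2.25 .5;-.096 .005 .027 -2.4 .5;-.103 .005 .028 -2.44 .5;-.103 .005 .028 -2.44 .5'; python3 t.py '(.467,.067,.03)-ctrl.get_state()["position"]' '(.467,.067,.005)-ctrl.get_state()["position"]'
```

```text
time: 46.2
position: [0.4756, 0.2596, 0.0443]
tool_rot: [-2.253, -2.109, -0.072]
ft_force: [-2.3, 0.2, 1.3]
grip_width: 0.567
grip_force: 30.0
time: 47.7
position: [0.4742, 0.1713, 0.1506]
tool_rot: [-2.255, -2.113, -0.091]
ft_force: [1.7, 0.6, -2.0]
grip_width: 0.571
grip_force: 30.0
time: 49.5
position: [0.4681, 0.068, 0.1085]
tool_rot: [-1.216, 2.867, 0.105]
ft_force: [0.2, 0.9, -2.1]
grip_width: 0.57
grip_force: 30.0
t 49.5 p [0.468 0.068 0.109] q [-0.119  0.037 -0.026  2.022 -0.081  1.076  2.266]
xt [-0.695 -0.717 -0.05 ] yt [-0.719  0.693  0.052] zt [-0.003  0.072 -0.997] f [ 0.181  0.866 -2.068]
(.467,.067,.03)-ctrl.get_state()["position"] -> [ 0.005 -0.004  0.078]
(.467,.067,.005)-ctrl.get_state()["position"] -> [ 0.007 -0.005  0.103]
```

```bash
python3 inch.py '.002 -.002 .04 0 .5;.003 -.003 .065 0 .5;.004 -.004 .078 0 .5;.0045 -.0046 .086 0 .5;.0045 -.0046 .086 0 .5'|sed -n '2p;4p'; python3 inch.py '0 0 0 0 .5;0 0 .002 0 .5;.0002 -.0002 .004 0 .5;.0003 -.0003 .006 0 .5;.0004 -.0004 .008 0 .5;.0005 -.0005 .01 0 .5;.0006 -.0006 .012 0 .5;.0007 -.0007 .014 0 .5;.0008 -.0008 .0155 0 .5;.0008 -.0008 .0155 0 .5' 10; python3 t.py | head -3; python3 -c "
from h import *
im=ctrl.get_image('top');cv2.imwrite('pics/t5.png',im[:,:,::-1])"
```

```text
position: [0.4683, 0.0688, 0.0227]
ft_force: [0.1, 0.7, -2.0]
time: 51.0
position: [0.4686, 0.0686, 0.0076]
tool_rot: [-1.217, 2.865, 0.105]
ft_force: [-0.3, 0.2, 0.2]
grip_width: 0.575
grip_force: 10.0
t 51.0 p [0.469 0.069 0.008] q [-0.12   0.176 -0.027  2.106 -0.089  0.853  2.286]
xt [-0.694 -0.718 -0.051] yt [-0.72   0.692  0.052] zt [-0.002  0.073 -0.997] f [-0.304  0.197  0.215]
```

```bash
python3 inch.py '0 0 .001 0 .5;.0001 -.0001 .002 0 .5;.0001 -.0001 .002 0 .5' 5|sed -n '2p;4p'; python3 inch.py '0 0 0 0 .6;0 0 0 0 .64;0 0 0 0 .68;0 0 0 0 .72;0 0 0 0 .75;0 0 0 0 .75;-.0005 .0005 -.01 0 .75;-.001 .001 -.03 0 .75;-.003 .003 -.07 0 .75;-.006 .006 -.12 0 .75;-.01 .01 -.17 0 .75;-.01 .01 -.17 0 .75;-.01 .01 -.17 0 .75'; python3 - <<'E'
from st import *
im=cv2.cvtColor(ctrl.get_image('wrist'),cv2.COLOR_RGB2BGR);t=cv2.cvtColor(ctrl.get_image('top'),cv2.COLOR_RGB2BGR);cv2.imwrite('pics/t6.png',t)
c=cam('top');h=cv2.cvtColor(t,cv2.COLOR_BGR2HSV);bl=((abs(h[...,0].astype(int)-112)<14)&(h[...,1]>100)).astype(np.uint8)
q=proj(c,[[.3836,.1306,.003],[.5118,.1224,.003],[.5016,-.0567,.003],[.3741,-.046,.003]]).astype(np.int32);m=np.zeros_like(bl);cv2.fillPoly(m,[q],1);m=cv2.erode(m,np.ones((5,5)))&(1-bl)
m=cv2.morphologyEx(m,cv2.MORPH_OPEN,np.ones((3,3)))
for k in cv2.findContours(m,0,2)[0]:
    if cv2.contourArea(k)>30:
        b=cv2.minAreaRect(k);p=plane(c,cv2.boxPoints(b),.012);print(cv2.contourArea(k),p.mean(0),[np.linalg.norm(p[i+1]-p[i]).round(3) for i in(0,1)])
g=cv2.inRange(h,(50,120,50),(80,255,255));k=max(cv2.findContours(g,0,2)[0],key=cv2.contourArea);print('handle',plane(c,[cv2.minAreaRect(k)[0]],.059))
E
```

```text
position: [0.4684, 0.0685, 0.0056]
ft_force: [0.1, 1.2, -0.3]
time: 52.65
position: [0.4696, 0.0705, 0.1784]
tool_rot: [-1.216, 2.861, 0.103]
ft_force: [0.8, 0.3, -1.1]
grip_width: 0.746
grip_force: 0.0
1849.5 [0.448 0.039 0.012] [np.float64(0.108), np.float64(0.169)]
handle [[0.358 0.268 0.059]]
```

```bash
python3 -c "
from bench import ctrl
print(ctrl.close_job())"
```

```text
the job is handed in; nothing more can be done
None
```

I handed the job in at about 52.8 s: the slider was dragged out to about 28 mm, the pick's handle reads back at its starting place in the cradle, and the slider was released in the tray near the middle, filters up but turned about 45° to its sides. I could not confirm its final rest by camera because the gripper blocked the view, and its last side may have dropped about 3 mm on release.

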